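# Dry-assemble the body of a laminated wooden plane for gluing

### The arm

A 7-joint arm with a two-finger parallel gripper is mounted at the origin on a cart in front of the work surface, level with it; the furniture and walls round the work are solid. World frame = base frame: x ahead of the robot, y to its left, z up, the work surface at z = 0. Lengths are in m, angles in rad, forces in N, time in s.
With the tool pointing down it reaches from about 0.425 to 0.825 m from the base axis. Payload 3.6 kg.
Tool frame: the origin (TCP) lies midway between the tips of the shut fingers; the grasp point (between the pads) lies robot.pinch_z behind it (robot.pinch_z is the distance from the TCP to the grasp point, in m); x points along the fingers, y is the direction in which the jaws open and shut, and the axes are right-handed (so a half turn about x gives the same grasp; the last joint's range is limited). The gripper opens to 85 mm and grips with 20 to 120 N. Pads are 22 mm wide; open, the fingers measure 114 mm over their backs; the gripper's body (76 mm by 85 mm) begins 54 mm behind the grasp point. The pads swing forward as they close: fully open they stand 13 mm farther back than shut.
Start: joints at [-1.319, 0.615, -0.013, 1.423, 0.008, 1.103, -0.04], TCP at [0.179, 0.625, 0.209] pointing down, gripper open.
Joint ranges: [-3.12, 3.12], [-0.3, 2.06], [-1.34, 1.32], [0.26, 2.42], [-1.36, 4.5], [0.01, 1.98], [-2.84, 2.84]. Speed limits (rad/s): [2.79, 2.79, 3.14, 3.14, 3.14, 3.14, 3.14].

### API

Orientations are given as a rotation vector (axis times angle).
In Python, from cell import robot, optics, ticket gives the robot as it stands.
- The arm moves only by the tool step_arm, never from a script. Its argument "targets" is a list that holds one entry, the list of rows, each a list of 7 numbers: the turn, a rotation vector about the tool's x, y, z in degrees, then the shift along the tool's x, y, z in mm, then the finger opening in mm, from 0 to 85.4. In form: [[[wx, wy, wz, tx, ty, tz, hand], ...]]. A call has 1 to 8 rows; each row shifts and turns the commanded pose from where the row before left it, along the tool's axes as they then stand; what a row does not reach is not made up. A row lasts 1/8 s, in which the tool goes at most 62.5 mm and 10.7 degrees, less where a joint would pass 70% of its speed; a pose out of reach is approached as far as the arm can. A call with a gripper value outside its range is refused whole. The fingers move at their own pace and stop on an object; "squeeze" is the grip in N (left out, the last holds). Time passes only in rows, so rows that do not move let the fingers close. It gives the time, the measured TCP pose, the force and the opening at its end, in the units of the state.
- robot.state(): the state, without advancing time (a new reading comes with each control period).
- optics.camera(name): name is "scene" or "side" or "wrist"; returns a dict with "pixels" (384x512x3 uint8, red, green, blue), "z_map" (384x512 float32, m along the optical axis (not along the pixel's ray), 0 where there is no reading), "K" (3x3 intrinsics, pixels), "R" (3x3) and "t" (3): a world point X has camera coordinates R X + t. Camera axes: x right, y down, z forward; pixel columns grow to the right and rows downward; lengths in m; the calibration is good to about 2 mm. A picture is of the moment at which its call begins.
- ticket.close_job(): hands the job in, once; it reports no verdict.
The state is a dict: "t": time; "joint_positions": joint angles; "joint_velocities": joint speeds; "joint_torque": joint torques, N m; "tcp_pos": TCP position; "tool_rot": TCP orientation; "contact_force": force on the tool from outside, world axes, zero at the start; "wrist_torque": the same for the moment, N m; "opening": finger opening in m.
Only numpy, scipy, OpenCV 4.12 (cv2) and the standard library are available. Lean on these libraries where they do the work, as an engineer would, in place of code of your own. Each camera call takes 0.05 s, during which the arm holds its last target. There are 200 camera calls.

### The job

Stack up the body of the wooden hand plane for a dry fit, lying on its side on the dark batten: lay the cheek that carries the two dowels flat and centred along the batten, thread the heel block onto the thick dowel and the toe block onto the thin dowel, with their sloping ends facing each other and their edges in line with the cheek, then close it with the plain cheek, pushed fully home over both dowels. Last, lay the plain caul flat along the middle of the top cheek, between the dowel ends, ready for clamping, and leave the F-clamp, folding rule and pencil where they lie.

Things in the scene. Friction and masses are not known exactly. Their poses are not given: they have to be found in the camera images.
- base_batten: Dark brown batten that does not move, lying flat, 240 mm long, 40 mm wide, 24 mm high: the base of the stack. Origin: centre of its underside, on the bench. Its own y axis runs along its length (either end is the same), z up.
- lower_cheek: Reddish wooden strip lying flat, 240 x 52 x 10 mm, with two pale round dowels standing up from it. Origin: centre of underside; x along length, z up. Thick dowel (14 mm) at x = -98 mm, thin dowel (8 mm) at x = +98 mm, y = 0; tips 63 mm above the underside, tapered over the last 6 mm. Small empty hole near the middle. May lie either way round on the batten. Grasp across 52 mm.
- heel_block: Reddish wooden block 52 mm wide, 40 thick; from above a trapezium: square end at x = -40 mm, the other cut at 45 degrees, from x = +80 (sole edge, y = -26) to +28 (y = +26). Origin: underside, mid-width; 19 mm through hole at x = -20, y = 0. In place: axes as the lower cheek's, hole on the thick dowel, origin at x = -78, y = 0, z = 10 mm of that cheek. Grasp across 52 mm at the origin.
- toe_block: Reddish wooden block 52 mm wide, 40 thick; from above a trapezium: square end at x = +39 mm, the other cut at 60 degrees, from x = -69 (sole edge, y = -26) to -39 (y = +26). Origin: underside, mid-width; 13 mm through hole at x = +19, y = 0. In place: axes as the lower cheek's, hole on the thin dowel, origin at x = +79, y = 0, z = 10 mm of that cheek. Grasp across 52 mm at the origin.
- upper_cheek: Reddish wooden strip lying flat, 240 x 52 x 10 mm, no dowels. Through holes at y = 0: 19 mm at x = -98 mm (thick dowel), 13 mm at x = +98 mm (thin dowel); small 8 mm hole near the middle. Origin: centre of underside; x along length, z up. In place: axes as the lower cheek's, underside 50 mm above that of the lower cheek, dowel tips 3 mm proud. Grasp across 52 mm at the middle.
- top_caul: The caul: plain rectangular light-brown offcut without holes, 160 mm long, 50 wide, 20 thick, lying flat. Goes on last. Origin: centre of underside; its y axis runs along its 160 mm length (either way round is the same), z up. Grasp across its 50 mm width at the middle.
- f_clamp: Steel F-clamp with red jaws lying flat behind the work, 101 x 382 x 22 mm; a bystander. Origin: centre of its underside, y along its bar.
- folding_rule: Yellow folded wooden rule lying flat behind the work, 18 x 235 x 16 mm, y along its length; a bystander. Origin: centre of its underside.
- pencil: Flat red carpenter's pencil near the front edge of the bench, 17 x 163 x 8 mm, y along its length; a bystander. Origin: centre of its underside.

How it is judged:
On the way, in this order (a step that is already met when the one before it is completed fails the run):
1. the cheek with the dowels lies flat along the batten (x of lower_cheek in the frame of base_batten between -0.01 and 0.01 m and y of lower_cheek in the frame of base_batten between -0.015 and 0.015 m and z of lower_cheek in the frame of base_batten between 0.021 and 0.027 m and angle between the x axis of lower_cheek and the y axis of base_batten, either way round below 0.12 rad), for 0.2 s.
2. heel and toe block are down on their dowels, flat on the lower cheek (x of heel_block in the frame of lower_cheek between -0.085 and -0.071 m and y of heel_block in the frame of lower_cheek between -0.007 and 0.007 m and z of heel_block in the frame of lower_cheek between 0.007 and 0.013 m and angle between the x axis of each of heel_block, toe_block and the x axis of lower_cheek, either way round below 0.1 rad and x of toe_block in the frame of lower_cheek between 0.072 and 0.086 m and y of toe_block in the frame of lower_cheek between -0.007 and 0.007 m and z of toe_block in the frame of lower_cheek between 0.007 and 0.013 m), for 0.2 s.
3. the plain cheek is home over both dowels (x of upper_cheek in the frame of lower_cheek between -0.006 and 0.006 m and y of upper_cheek in the frame of lower_cheek between -0.006 and 0.006 m and z of upper_cheek in the frame of lower_cheek between 0.047 and 0.053 m and angle between the x axis of upper_cheek and the x axis of lower_cheek, either way round below 0.1 rad), for 0.2 s.
At the end, for the whole second after the job is handed in: Dowelled cheek on batten (10 mm across, 15 along, 0.12 rad); heel block on thick, toe block on thin dowel (7 mm, 0.1 rad), slopes facing; plain cheek over both dowels (6 mm, 0.1 rad); caul on its middle (14 mm along, 10 across, 0.15 rad); heights within 3 mm, all at rest (all of step 1 and all of step 2 and all of step 3 and x of top_caul in the frame of upper_cheek between -0.014 and 0.014 m and y of top_caul in the frame of upper_cheek between -0.01 and 0.01 m and z of top_caul in the frame of upper_cheek between 0.007 and 0.013 m and angle between the y axis of top_caul and the x axis of upper_cheek, either way round below 0.15 rad and linear speed of each of lower_cheek, heel_block, toe_block, upper_cheek, top_caul below 0.02 m/s); the robot touches nothing.
It fails at once if the F-clamp is moved by more than 20 mm (distance of f_clamp from where it was at the start of the episode above 0.02 m).
It fails at once if the folding rule is moved by more than 20 mm (distance of folding_rule from where it was at the start of the episode above 0.02 m).
It fails at once if the pencil is moved by more than 20 mm (distance of pencil from where it was at the start of the episode above 0.02 m).
It also fails if it takes over 128 s, if anything falls off the work surface, if the arm or the gripper's body presses on something with over 40 N, if the wrist force passes 120 N, or if a joint passes its speed limit or range.

## Working session

There is one attempt and no reset: what is moved stays moved. The work goes in short steps, Python scripts to look and compute and a tool call to move; the robot and the scene stay as the last step left them, time stands still between calls to the robot, and variables do not carry over. Pictures are saved under pics/ and viewed, about 12 in all and at most 16, crops included, and the job is handed in when it is done.

Besides the shell and the picture viewer there is one more tool, called after "Request:" as name(argument=value, ...) on one line, values as JSON. step_arm: Moves the arm, as the interface text tells. Its arguments: {"type":"object","properties":{"targets":{"type":"array","items":{"type":"array","items":{"type":"array","items":{"type":"number"}}}},"squeeze":{"type":"number"}},"required":["targets"]}

```bash
mkdir -p pics; ls; python3 - <<'E'
from cell import robot,optics,ticket
import cv2,numpy as np
print(robot.state(), robot.pinch_z)
for n in("scene","side"):
    c=optics.camera(n); np.savez(f"{n}0.npz",**c)
    cv2.imwrite(f"pics/{n}0.png",c["pixels"][:,:,::-1])
    print(n,c["K"],c["R"],c["t"])
E
```

```text
pics
{'t': 0.0, 'joint_positions': array([-1.31850911,  0.61595764, -0.01264808,  1.42495464,  0.00807822,
        1.10341087, -0.04039342]), 'joint_velocities': array([ 7.22644820e-04,  2.19328917e-04, -9.41875132e-04, -3.57710734e-04,
       -1.42255262e-03,  5.97669683e-04,  9.81159130e-05]), 'joint_torque': array([ 2.33688170e-04, -4.69221103e+01,  2.59480951e-01, -1.71028948e+01,
        1.00349000e-02,  9.61178943e-03,  4.98504150e-06]), 'tcp_pos': array([0.17860826, 0.62409089, 0.20829475]), 'tool_rot': array([ 0.21668013,  1.56007219, -0.22086301]), 'contact_force': array([0.18921528, 0.50758309, 0.27263818]), 'wrist_torque': array([-0.01667181,  0.09322844, -0.02288045]), 'opening': 0.08549610476545468} 0.0187
scene [[453.53960646   0.         252.33667479]
 [  0.         453.53960646 194.63237109]
 [  0.           0.           1.        ]] [[ 0.89858261 -0.43848747  0.01667453]
 [-0.23925031 -0.52143713 -0.81906203]
 [ 0.36784316  0.7320055  -0.5734626 ]] [-0.55682307  0.14775122  1.09197509]
side [[357.29715682   0.         254.22897686]
 [  0.         357.29715682 193.20118547]
 [  0.           0.           1.        ]] [[-0.95654325 -0.29101432  0.01832169]
 [-0.17955692  0.53835312 -0.82336822]
 [ 0.2297484  -0.7908771  -0.56721167]] [0.54751085 0.14810844 0.96374881]
```

View pics/scene0.png

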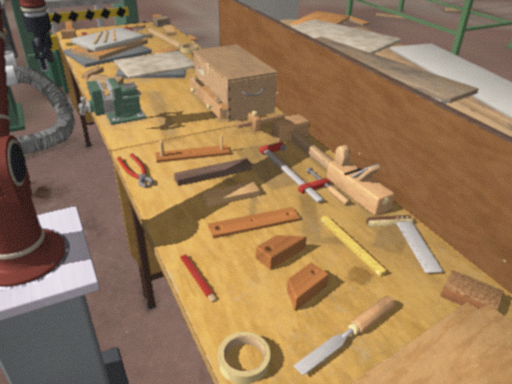

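View pics/side0.png

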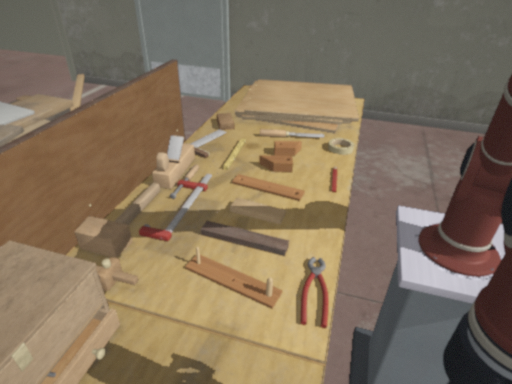

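The scene view shows the dowelled cheek at (193,152), batten (212,172), caul (233,193), plain cheek (254,222), the blocks at (281,250) and (307,285), and the pencil at (198,278). The side view shows the same things. Next I measure the top faces from depth.

```bash
cat > h.py <<'E'
import numpy as np,cv2
from scipy.spatial.transform import Rotation as Ro
def cloud(c):
    v,u=np.mgrid[:384,:512]; z=c["z_map"].astype(float); K=c["K"]
    P=np.stack([(u-K[0,2])/K[0,0]*z,(v-K[1,2])/K[1,1]*z,z],-1)
    W=(P-c["t"])@c["R"]; W[z<=0]=np.nan; return W
def ray(c,u,v,z):
    d=c["R"].T@np.linalg.inv(c["K"])@np.array([u,v,1.]); o=-c["R"].T@c["t"]
    return (o+d*(z-o[2])/d[2])
def proj(c,X):
    p=np.atleast_2d(X)@c["R"].T+c["t"]; p=p@c["K"].T; return p[:,:2]/p[:,2:]
def blobs(c,zlo,zhi,box,amin=40):
    W=cloud(c); x,y,z=W[...,0],W[...,1],W[...,2]
    m=((z>zlo)&(z<zhi)&(x>box[0])&(x<box[1])&(y>box[2])&(y<box[3])).astype(np.uint8)
    n,l,s,ce=cv2.connectedComponentsWithStats(m,connectivity=4); out=[]
    for i in range(1,n):
        if s[i,4]<amin: continue
        q=(W[l==i][:,:2]*1000).astype(np.float32); r=cv2.minAreaRect(q)
        out.append((ce[i].round(),s[i,4],np.round(r[0],1),np.round(r[1],1),round(r[2],1),np.median(W[l==i][:,2]).round(4)))
    return out
E
python3 - <<'E'
from h import *
for n in("scene","side"):
    c=dict(np.load(n+"0.npz")); W=cloud(c)
    print(n)
    for lo,hi in((.006,.0145),(.0145,.03),(.03,.05)):
        print(lo,hi)
        for b in blobs(c,lo,hi,(.3,.95,-.6,.65)): print(*b)
    # topdown height raster with colour
    m=np.isfinite(W[...,0]); P=W[m]; col=c["pixels"][m]
    img=np.zeros((600,600,3),np.uint8)
    r=((1.0-P[:,0])/.0012).astype(int); q=((.42-P[:,1])/.0015).astype(int)
E
python3 - <<'E'
from h import *
# rectified view at z=.01, 2 mm/px: column = (0.65-y)/.0016, row=(.95-x)/.0016
c=dict(np.load("scene0.npz"))
pts=[(.95,.65),(.95,-.55),(.35,-.55),(.35,.65)]
src=proj(c,[[x,y,.01] for x,y in pts]).astype(np.float32)
dst=np.float32([[(.65-y)/.0016,(.95-x)/.0016] for x,y in pts])
cv2.imwrite("pics/top0.png",cv2.warpPerspective(c["pixels"][:,:,::-1],cv2.getPerspectiveTransform(src,dst),(750,375)))
E
```

```text
scene
0.006 0.0145
[128. 119.] 146 [407.4 627. ] [ 43.2 131.9] 88.9 0.0114
[237. 118.] 41 [786.7 469.5] [16.9 79.7] 84.1 0.0098
[285. 139.] 57 [863.8 245. ] [ 43.5 112.2] 39.6 0.0102
[192. 153.] 625 [540.  288.6] [ 66.  240.1] 78.3 0.0108
[309. 153.] 49 [887.7 125.2] [124.4   6.7] 89.8 0.0105
[135. 175.] 141 [324.6 255.3] [ 39.8 201.4] 20.2 0.0121
[223. 173.] 138 [578.9 126.6] [ 12.4 193.8] 88.3 0.0105
[349. 193.] 82 [ 869.9 -121.7] [  7.5 126.3] 4.5 0.0103
[338. 197.] 57 [ 828.2 -124.2] [12.5 85.5] 8.6 0.0117
[232. 198.] 126 [554.9  -6.3] [ 15.8 158.9] 83.3 0.0102
[376. 210.] 69 [ 893.9 -221.8] [38.8 73.8] 52.9 0.0108
[253. 221.] 1204 [ 564.3 -124.4] [ 59.1 240.8] 82.9 0.0113
[339. 235.] 107 [ 734.5 -266.5] [  4.8 153.4] 2.0 0.01
[417. 246.] 769 [ 875.3 -376.6] [196.9  81.8] 72.1 0.0126
[277. 260.] 113 [ 554.3 -282.7] [ 44.5 106.8] 77.8 0.0099
[198. 277.] 393 [ 357.6 -251.8] [ 17.5 165.5] 4.8 0.0094
[375. 269.] 62 [ 740.1 -400.6] [15.2 56.3] 15.1 0.0102
[308. 297.] 90 [ 559.5 -405. ] [108.3  20.9] 17.1 0.0097
[452. 298.] 72 [ 836.8 -550.6] [ 5.4 49.1] 29.6 0.0099
[244. 344.] 104 [ 3
[... 3513 characters left out ...]
 490.6] [ 4.6 27.3] 88.5 0.0226
[108. 335.] 140 [716.4 518.6] [ 3.4 68.5] 0.7 0.023
[ 84. 369.] 157 [716.3 590.5] [ 3.3 61.2] 0.2 0.0225
[ 52. 375.] 43 [764.6 616.9] [14.1 12.8] 51.8 0.0205
0.03 0.05
[225. 118.] 115 [ 876.9 -553.8] [ 58.5 104. ] 29.0 0.0325
[287. 144.] 204 [ 553.2 -382.9] [103.6  60.7] 16.6 0.0381
[174. 170.] 230 [ 868.7 -110.4] [224.1  60.2] 78.3 0.0398
[279. 160.] 242 [ 566.8 -251.7] [115.   59.9] 18.9 0.0383
[136. 203.] 306 [898.3 117.1] [ 25.4 207.1] 0.1 0.033
[105. 241.] 322 [879.4 305.2] [128.7  55.8] 31.2 0.0402
[117. 274.] 333 [772.5 389.3] [61.1 65. ] 81.0 0.035
[104. 311.] 87 [746.  486.8] [25.1 20.6] 46.3 0.0451
[ 92. 351.] 577 [705.9 557.3] [ 24.5 148.2] 0.0 0.04
```

View pics/top0.png

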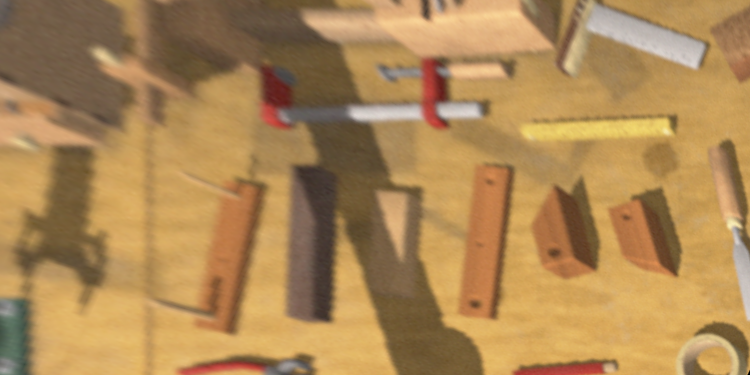

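The rectified view (1.6 mm/px, up is +x, left is +y) shows:
- **Dowelled cheek:** about (238,250).
- **Batten:** (311,243).
- **Caul:** (396,243).
- **Plain cheek:** large hole at (475,303), small hole at (490,182).
- **Heel:** hole at (555,252), slope facing up.
- **Toe:** hole at (628,215), slope facing down.

I still have to confirm which dowel is the thick one, so I'll write a pose-difference helper and fly over that cheek.

```bash
cat >> h.py <<'E'
def Rt(yaw):
    """tool x down, tool z along heading yaw(deg)+ (jaw axis y = z x x)"""
    a=np.radians(yaw); x=np.array([0,0,-1.]); z=np.array([np.cos(a),np.sin(a),0]); y=np.cross(z,x)
    return np.stack([x,y,z],1)
def delta(s,pos,yaw,quiet=False):
    """turn (deg, tool axes) then shift (mm, tool axes AFTER the turn) to reach pos with part heading yaw"""
    R=Ro.from_rotvec(s["tool_rot"]).as_matrix(); best=None
    for k in (0,180):
        T=Rt(yaw+k); w=Ro.from_matrix(R.T@T).as_rotvec(degrees=True)
        if best is None or np.linalg.norm(w)<np.linalg.norm(best[0]): best=(w,T)
    w,T=best; d=(np.array(pos)-s["tcp_pos"])*1000
    print("turn",w.round(2),"shift(after turn)",(T.T@d).round(1),"tcp",(s["tcp_pos"]*1000).round(1),"J7 %.2f"%s["joint_positions"][6],"F",s["contact_force"].round(1),"open %.1f"%(s["opening"]*1000),"t %.2f"%s["t"])
E
python3 - <<'E'
from h import *
from cell import robot
s=robot.state(); print(Ro.from_rotvec(s["tool_rot"]).as_matrix().round(2))
delta(s,(.540,.290,.20),-11.8)
E
```

```text
[[-0.    0.28  0.96]
 [-0.    0.96 -0.28]
 [-1.   -0.    0.  ]]
turn [-4.17 -0.    0.13] shift(after turn) [   8.4 -253.3  422. ] tcp [178.7 624.2 208.4] J7 -0.04 F [-0.2  0.2 -0.2] open 85.2 t 0.10
```

Request:
step_arm(targets=[[[-4.2,0,0,0,-20,33,85],[0,0,0,0,-32,54,85],[0,0,0,0,-33,55,85],[0,0,0,0,-33,55,85],[0,0,0,0,-33,55,85],[0,0,0,0,-33,55,85],[0,0,0,0,-33,55,85],[0,0,0,0,-26,44,85]]])

```text
t: 1.1
tcp_pos: [0.5202, 0.3051, 0.2091]
tool_rot: [0.162, 1.565, -0.164]
contact_force: [0.7, 1.9, -0.5]
opening: 0.0851
```

Request:
step_arm(targets=[[[0,0,0,8,-10,16,85],[0,0,0,0,0,0,85],[0,0,0,0,0,0,85]]])

```text
t: 1.48
tcp_pos: [0.53, 0.2975, 0.2012]
tool_rot: [0.159, 1.567, -0.157]
contact_force: [-0.0, -0.1, -0.6]
opening: 0.0848
```

```bash
python3 - <<'E'
from h import *
from cell import robot,optics
s=robot.state(); delta(s,(.540,.290,.0),-11.8)
c=optics.camera("wrist"); np.savez("w1.npz",**c); cv2.imwrite("pics/w1.png",c["pixels"][:,:,::-1])
print(c["K"],c["R"],c["t"]); 
for lo,hi in((.006,.013),(.058,.07)):
    for b in blobs(c,lo,hi,(.4,.7,.1,.45),20): print(*b)
print(proj(c,[[.54,.29,.01]]))
E
```

```text
turn [ 0.26 -0.14 -0.06] shift(after turn) [201.2  -5.3  11.3] tcp [530.  297.5 201.2] J7 0.82 F [-0.  -0.1 -0.6] open 84.8 t 1.48
[[276.00548375   0.         261.84987443]
 [  0.         276.00548375 188.35052219]
 [  0.           0.           1.        ]] [[ 0.1994981   0.9798971   0.00147636]
 [ 0.94679994 -0.19314766  0.25741767]
 [ 0.25252799 -0.04995652 -0.96629911]] [-0.39770467 -0.47538534  0.25073741]
[258. 164.] 6867 [539.4 291.3] [ 52.1 240.3] 78.0 0.0095
[170. 194.] 342 [557.2 169. ] [  1.7 237.9] 87.9 0.0096
[259.  93.] 108 [443.5 311.7] [11.8 10.9] 46.8 0.0607
[257. 260.] 27 [634.7 271.6] [6.4 5.6] 48.2 0.0603
[[257.4463013  175.00315813]]
```

View pics/w1.png

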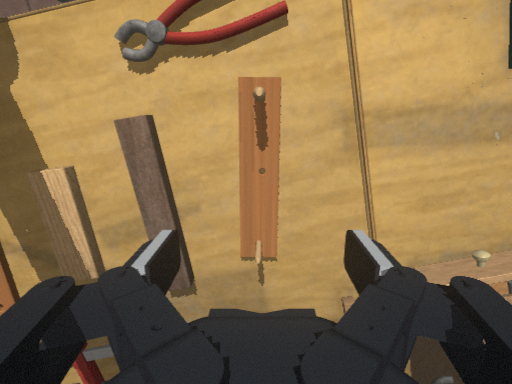

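The wrist view shows the thick dowel at (259,93), nearest the robot, and the thin one at (258,250). So the lower cheek's +x points along world +x, with yaw about -12° and centre (539.3, 291.4). Now the grasp.

Request:
step_arm(targets=[[[0,0,0,30,-4,10,68],[0,0,0,40,0,0,68],[0,0,0,40,0,0,68],[0,0,0,35,0,0,68],[0,0,0,25,0,0,68],[0,0,0,12,0,0,68],[0,0,0,0,0,0,68],[0,0,0,0,0,0,68]]])

```text
t: 2.52
tcp_pos: [0.5417, 0.2899, 0.0208]
tool_rot: [0.162, 1.563, -0.16]
contact_force: [0.1, -0.8, -0.2]
opening: 0.0681
```

```bash
python3 - <<'E'
from h import *
from cell import robot,optics
delta(robot.state(),(.5393,.2914,-.001),-12)
E
```

```text
turn [ 0.27  0.1  -0.1 ] shift(after turn) [21.8  1.  -2.7] tcp [541.7 289.9  20.8] J7 0.83 F [ 0.1 -0.8 -0.2] open 68.1 t 2.52
```

Request:
step_arm(targets=[[[0,0,0,12,1,-2.5,68],[0,0,0,9.5,0,0,68],[0,0,0,0,0,0,68],[0,0,0,0,0,0,48],[0,0,0,0,0,0,48],[0,0,0,0,0,0,48],[0,0,0,0,0,0,48],[0,0,0,0,0,0,48]]], squeeze=50)

```text
t: 3.52
tcp_pos: [0.5389, 0.2904, -0.0019]
tool_rot: [0.161, 1.565, -0.161]
contact_force: [0.8, -0.5, 0.0]
opening: 0.048
```

Request:
step_arm(targets=[[[0,0,0,0,0,0,48],[0,0,0,-20,0,0,48],[0,0,0,-30,0,0,48],[0,0,0,-30,0,0,48],[0,0,0,-10,0,0,48],[0,0,0,0,0,0,48]]])

```text
t: 4.28
tcp_pos: [0.5389, 0.2904, 0.0882]
tool_rot: [0.162, 1.564, -0.161]
contact_force: [-0.3, 0.3, -0.7]
opening: 0.0477
```

```bash
python3 - <<'E'
from h import *
from cell import robot,optics
s=robot.state()
delta(s,(.5565,.148,.090),-2)
c=optics.camera("scene"); W=cloud(c)
for b in blobs(c,.07,.11,(.38,.7,.15,.42),30): print(*b)
for n in("scene","side"):
    c=optics.camera(n)
    for b in blobs(c,.02,.028,(.4,.7,.08,.22),200): print("batten",*b)
E
```

```text
turn [-9.77  0.03 -0.02] shift(after turn) [  -1.8 -141.7   22.5] tcp [538.9 290.4  88.2] J7 0.83 F [-0.3  0.3 -0.7] open 47.7 t 4.28
batten [212. 169.] 613 [557.4 145.6] [ 51.5 242.2] 89.5 0.0249
batten [266. 240.] 506 [499.1 153.4] [ 43. 127.] 87.8 0.0231
```

```bash
python3 - <<'E'
from h import *
from cell import robot,optics
c=optics.camera("wrist"); cv2.imwrite("pics/w2.png",c["pixels"][:,:,::-1]); W=cloud(c)
s=robot.state()
for lo,hi in((.006,.013),(.058,.07),(.07,.12)):
    for b in blobs(c,lo,hi,(.4,.7,.2,.45),20): print(*b)
E
```

```text
[264. 171.] 14354 [539.5 291.4] [ 52.1 240.9] 78.0 0.0095
[265.  64.] 277 [443.8 311.9] [11.4 11.8] 70.1 0.0609
[214. 236.] 166 [532.  266.4] [22.7  6.6] 5.4 0.1162
[309. 236.] 163 [542.2 313.8] [ 6.5 23.1] 62.1 0.1161
```

View pics/w2.png

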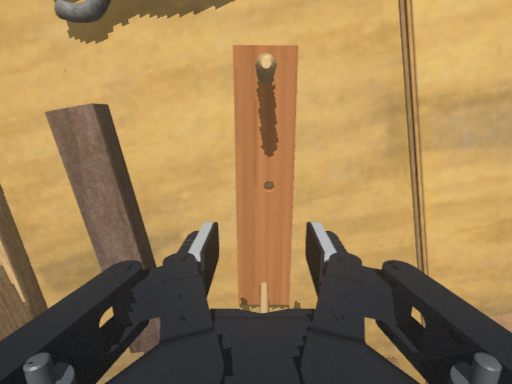

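The cheek was missed and hasn't moved (the white pads at (205,250) and (318,250) are visibly clear above it). I'll measure the fingertip height relative to the TCP.

```bash
python3 - <<'E'
from h import *
from cell import robot,optics
s=robot.state(); R=Ro.from_rotvec(s["tool_rot"]).as_matrix()
c=optics.camera("wrist"); W=cloud(c)
T=(W-s["tcp_pos"])@R*1000
for u0,u1 in((170,222),(300,360)):
    t=T[215:300,u0:u1].reshape(-1,3); t=t[(t[:,0]>-80)&(t[:,0]<10)]
    print(len(t),t.min(0).round(1),t.max(0).round(1)); print("x pctl",np.percentile(t[:,0],[50,80,90,95,99]).round(1))
for v in range(222,300,8): print(v,[tuple(T[v,u].round(0)) for u in (205,210,214,218)])
E
```

```text
2111 [-79.9 -37.8 -14. ] [-23.  -22.4  11.5]
x pctl [-55.7 -40.3 -34.4 -30.5 -25.8]
2234 [-80.   22.1 -14.1] [-23.7  37.7  11.9]
x pctl [-57.3 -41.2 -34.9 -30.9 -26.2]
222 [(np.float64(-27.0), np.float64(-30.0), np.float64(-10.0)), (np.float64(-28.0), np.float64(-27.0), np.float64(-11.0)), (np.float64(-29.0), np.float64(-25.0), np.float64(-11.0)), (np.float64(88.0), np.float64(-43.0), np.float64(36.0))]
230 [(np.float64(-40.0), np.float64(-28.0), np.float64(-11.0)), (np.float64(-38.0), np.float64(-25.0), np.float64(-10.0)), (np.float64(-35.0), np.float64(-24.0), np.float64(-9.0)), (np.float64(87.0), np.float64(-43.0), np.float64(44.0))]
238 [(np.float64(-48.0), np.float64(-26.0), np.float64(-11.0)), (np.float64(-46.0), np.float64(-24.0), np.float64(-10.0)), (np.float64(-36.0), np.float64(-24.0), np.float64(-5.0)), (np.float64(87.0), np.float64(-43.0), np.float64(53.0))]
246 [(np.float64(-56.0), np.float64(-24.0), np.float64(-11.0)), (np.float64(-47.0), np.float64(-24.0), np.float64(-7.0)), (np.float64(-37.0), np.float64(-24.0), np.float64(-1.0)), (np.float64(-24.0), np.float64(-24.0)
[... 728 characters left out ...]
[(np.float64(-61.0), np.float64(-24.0), np.float64(1.0)), (np.float64(-50.0), np.float64(-24.0), np.float64(9.0)), (np.float64(87.0), np.float64(-49.0), np.float64(98.0)), (np.float64(87.0), np.float64(-45.0), np.float64(98.0))]
286 [(np.float64(-61.0), np.float64(-24.0), np.float64(5.0)), (np.float64(87.0), np.float64(-54.0), np.float64(107.0)), (np.float64(86.0), np.float64(-49.0), np.float64(107.0)), (np.float64(88.0), np.float64(-46.0), np.float64(108.0))]
294 [(np.float64(-62.0), np.float64(-24.0), np.float64(8.0)), (np.float64(86.0), np.float64(-54.0), np.float64(116.0)), (np.float64(87.0), np.float64(-50.0), np.float64(117.0)), (np.float64(86.0), np.float64(-46.0), np.float64(116.0))]
```

The wrist depth puts the fingertips about 23 mm behind the nominal TCP at this opening, so the grasp needs to go about 20 mm deeper. I'll descend again carefully.

Request:
step_arm(targets=[[[0,0,0,15,1,0,68],[0,0,0,35,0,0,68],[0,0,0,30,0,0,68],[0,0,0,15,0,0,68],[0,0,0,5,0,0,68],[0,0,0,0,0,0,68]]])

```text
t: 5.28
tcp_pos: [0.5394, 0.2916, -0.0118]
tool_rot: [0.162, 1.564, -0.161]
contact_force: [-0.3, 0.1, 0.3]
opening: 0.0679
```

```bash
cat >> h.py <<'E'
def tips(c,s):
    """lowest finger points seen by the wrist camera: world z of the tip, mm behind TCP"""
    R=Ro.from_rotvec(s["tool_rot"]).as_matrix(); W=cloud(c); T=(W-s["tcp_pos"])@R*1000
    o=s["opening"]*500
    for sg in(-1,1):
        m=(np.abs(sg*T[...,1]-o)<4)&(np.abs(T[...,2])<9)&(W[...,2]>.0)&(T[...,0]>-70)&(T[...,0]<5)
        print("tip side",sg,"n",m.sum(),"behind TCP",np.sort(T[m][:,0])[-8:].round(1),"z mm",(np.sort(W[m][:,2])[:4]*1000).round(1))
E
python3 - <<'E'
from h import *
from cell import robot,optics
s=robot.state()
delta(s,(.5394,.2914,-.020),-12)
tips(optics.camera("wrist"),s)
E
```

```text
turn [ 0.22  0.03 -0.02] shift(after turn) [ 8.2 -0.2  0. ] tcp [539.4 291.6 -11.8] J7 0.83 F [-0.3  0.1  0.3] open 67.9 t 5.28
tip side -1 n 958 behind TCP [-11.8 -11.8 -11.8 -11.8 -11.8 -11.8 -11.8 -11.8] z mm [0. 0. 0. 0.]
tip side 1 n 952 behind TCP [-11.8 -11.8 -11.8 -11.8 -11.8 -11.8 -11.8 -11.8] z mm [0. 0. 0. 0.]
```

Request:
step_arm(targets=[[[0,0,0,5,0,0,68],[0,0,0,4,0,0,68],[0,0,0,0,0,0,48],[0,0,0,0,0,0,48],[0,0,0,0,0,0,48],[0,0,0,0,0,0,48]]])

```text
t: 6.08
tcp_pos: [0.5393, 0.2914, -0.0208]
tool_rot: [0.161, 1.564, -0.161]
contact_force: [0.6, 0.5, 1.8]
opening: 0.0505
```

Request:
step_arm(targets=[[[0,0,0,0,0,0,46],[0,0,0,-10,0,0,46],[0,0,0,-25,0,0,46],[0,0,0,-25,0,0,46],[0,0,0,-10,0,0,46],[0,0,0,0,0,0,46]]])

```text
t: 6.82
tcp_pos: [0.5392, 0.2914, 0.0495]
tool_rot: [0.162, 1.564, -0.161]
contact_force: [1.0, 0.3, -1.8]
opening: 0.0505
```

```bash
cat >> h.py <<'E'
def held(c,s,zlo,zhi,ch=None):
    """top-face rect in tool frame of things held: uses world band zlo..zhi near the tool"""
    p=s["tcp_pos"]
    for b in blobs(c,zlo,zhi,(p[0]-.16,p[0]+.16,p[1]-.10,p[1]+.10),60): print(*b)
E
python3 - <<'E'
from h import *
from cell import robot,optics
s=robot.state()
delta(s,(.5565,.148,.050),-2)
c=optics.camera("wrist")
z=s["tcp_pos"][2]+.0208
for n in("wrist","side","scene"):
    print(n); c=optics.camera(n); held(c,s,z+.004,z+.014)
    for b in blobs(c,.018,.028,(.4,.7,.08,.20),200): print("batten",*b)
c=optics.camera("side"); cv2.imwrite("pics/s3.png",cv2.resize(c["pixels"][150:350,120:380,::-1],None,fx=3,fy=3))
E
```

```text
turn [-9.77  0.04 -0.03] shift(after turn) [  -0.5 -142.8   22.2] tcp [539.2 291.4  49.5] J7 0.83 F [ 1.   0.3 -1.8] open 50.5 t 6.83
wrist
[262. 155.] 31204 [505.1 298.3] [ 63.6 157. ] 77.9 0.0788
batten [ 59. 188.] 10503 [506.5 151.1] [ 42.  139.7] 87.8 0.0233
batten [126. 357.] 743 [650.5 148.8] [16.8 58.4] 38.1 0.0233
side
[200. 246.] 411 [604.8 279. ] [ 55.4 102.8] 76.3 0.0781
[254. 267.] 991 [485.5 302.3] [ 68.2 137. ] 84.2 0.0781
batten [267. 241.] 498 [494.6 153.8] [ 41.5 117.7] 88.0 0.0231
scene
[190. 134.] 599 [538.9 284.1] [ 71.1 239.9] 79.0 0.0794
batten [212. 169.] 670 [556.9 145.9] [ 50.2 240.8] 86.3 0.0248
```

View pics/s3.png

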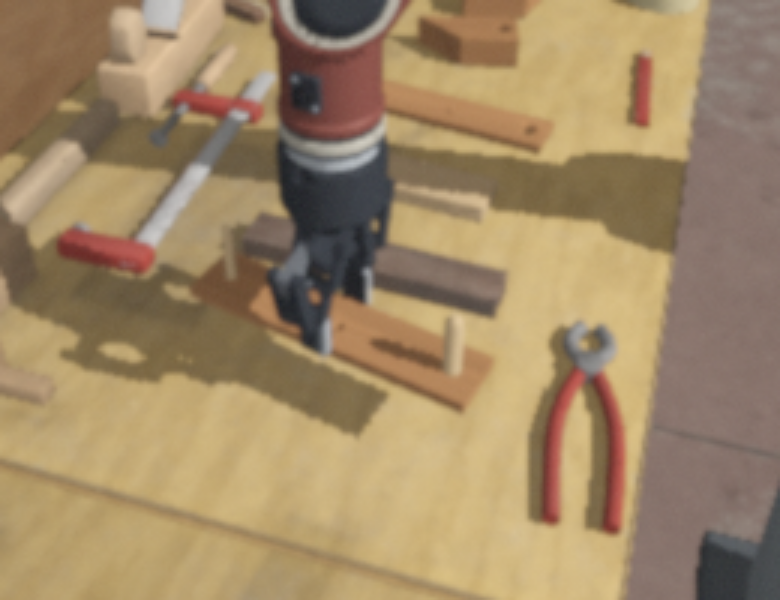

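The cheek hangs level in the grip, with the thick dowel at (453,345) in the crop. Carrying it to the batten.

Request:
step_arm(targets=[[[-5,0,0,0,0,0,46],[-4.9,0,0,0,-15,3,46],[0,0,0,0,-35,5,46],[0,0,0,0,-40,6,46],[0,0,0,0,-35,5,46],[0,0,0,0,-16,3,46],[0,0,0,0,0,0,46],[0,0,0,0,0,0,46]]])

```text
t: 8.07
tcp_pos: [0.5548, 0.1523, 0.0489]
tool_rot: [0.025, 1.571, -0.022]
contact_force: [-0.6, 1.0, -1.9]
opening: 0.0503
```

```bash
python3 - <<'E'
from h import *
from cell import robot,optics
s=robot.state()
delta(s,(.5565,.1495,.0035),-2)
c=optics.camera("wrist")
for b in blobs(c,.072,.085,(.4,.7,.05,.25),100): print(*b)
for b in blobs(c,.12,.14,(.4,.7,.05,.25),10): print(*b)
c=dict(np.load("w1.npz"))
W=cloud(c)
for b in blobs(c,.018,.028,(.4,.7,.08,.22),100): print("batten",*b)
E
```

```text
turn [ 0.29 -0.02 -0.12] shift(after turn) [45.4 -2.7  1.8] tcp [554.8 152.3  48.9] J7 1.16 F [-0.6  1.  -1.9] open 50.3 t 8.07
[262. 155.] 31288 [520.5 153.2] [ 63.4 156.9] 88.2 0.0792
[263.  12.] 1054 [461.5 154.6] [13.5  6.1] 81.3 0.1274
[130. 298.] 5235 [551.8 113.5] [27.3 43.1] 5.8 0.1294
[393. 298.] 5172 [553.9 190.4] [42.7 27.3] 80.8 0.1295
batten [145. 174.] 3853 [516.3 150.9] [ 41. 159.] 87.9 0.0234
batten [181. 275.] 415 [646.9 162.5] [29.  77.1] 63.5 0.0232
```

Request:
step_arm(targets=[[[0,0,0,12,-2.7,2,46],[0,0,0,18,0,0,46],[0,0,0,10,0,0,46],[0,0,0,5,0,0,46],[0,0,0,0.5,0,0,46],[0,0,0,0,0,0,46]]])

```text
t: 8.88
tcp_pos: [0.5573, 0.1469, 0.0035]
tool_rot: [0.026, 1.57, -0.026]
contact_force: [-0.3, 0.8, -0.9]
opening: 0.0502
```

Request:
step_arm(targets=[[[0,0,0,0,0,0,62],[0,0,0,0,0,0,66],[0,0,0,0,0,0,66],[0,0,0,-15,0,0,66],[0,0,0,-35,0,0,70],[0,0,0,-50,0,0,70],[0,0,0,-50,0,0,70],[0,0,0,-20,0,0,70]]])

```text
t: 9.88
tcp_pos: [0.5589, 0.1474, 0.1783]
tool_rot: [0.027, 1.564, -0.024]
contact_force: [0.6, 0.3, -0.0]
opening: 0.0699
```

```bash
python3 - <<'E'
from h import *
from cell import robot,optics
s=robot.state()
delta(s,(.5695,-.258,.170),14)
c=optics.camera("wrist")
for b in blobs(c,.028,.04,(.4,.7,.05,.25),100): print("cheek",*b)
for b in blobs(c,.018,.027,(.4,.7,.05,.25),20): print("bat",*b)
for b in blobs(c,.078,.095,(.4,.7,.05,.25),10): print("dow",*b)
E
```

```text
turn [-15.87   0.42  -0.08] shift(after turn) [   8.3 -395.9  -87.8] tcp [558.9 147.4 178.3] J7 1.18 F [ 0.6  0.3 -0. ] open 69.9 t 9.88
cheek [261. 159.] 9192 [557.7 146.7] [ 52.1 240.4] 87.9 0.0335
bat [264. 168.] 32 [555.1 150.7] [6.2 6. ] 44.6 0.0237
dow [261.  74.] 209 [460.  150.2] [12.4 13.1] 88.9 0.0838
dow [260. 271.] 50 [654.8 143.3] [7.5 5.3] 88.9 0.0823
```

The cheek is on the batten: centre (557.7, 146.7), yaw -2.1°, dowels where expected, inside the limits. Now the heel block.

Request:
step_arm(targets=[[[0,0,0,0,-30,-2,70],[-5,0,0,0,-52,-4,70],[-5,0,0,0,-55,-9,70],[-5.9,0,0,0,-55,-14,70],[0,0,0,0,-56,-16,70],[0,0,0,0,-56,-16,70],[0,0,0,0,-50,-14,70],[0,0,0,0,-34,-10,70]]])

```text
t: 10.92
tcp_pos: [0.5283, -0.2539, 0.1734]
tool_rot: [-0.19, 1.563, 0.189]
contact_force: [-0.1, 0.3, -0.1]
opening: 0.07
```

Request:
step_arm(targets=[[[0,0,0,0,0,0,70],[0,0,0,0,0,0,70]]])

```text
t: 11.18
tcp_pos: [0.5295, -0.2489, 0.1734]
tool_rot: [-0.192, 1.562, 0.195]
contact_force: [0.5, 1.0, 0.1]
opening: 0.0698
```

```bash
python3 - <<'E'
from h import *
from cell import robot,optics
s=robot.state()
c=optics.camera("wrist"); np.savez("w4.npz",**c); cv2.imwrite("pics/w4.png",c["pixels"][:,:,::-1])
for b in blobs(c,.034,.044,(.4,.7,-.46,-.15),100): print("blk",*b)
delta(s,(.5695,-.258,.170),14)
W=cloud(c)
m=((W[...,2]>.034)&(W[...,2]<.044)&(W[...,0]>.4)&(W[...,0]<.7)&(W[...,1]>-.33)&(W[...,1]<-.2)).astype(np.uint8)
cs,_=cv2.findContours(m,cv2.RETR_CCOMP,cv2.CHAIN_APPROX_SIMPLE)
for k in cs:
    if cv2.contourArea(k)<60: continue
    a=cv2.approxPolyDP(k,6,True)[:,0]; (u,v),r=cv2.minEnclosingCircle(k)
    print(cv2.contourArea(k),[tuple((W[q[1],q[0]]*1000).round(1)) for q in a] if cv2.contourArea(k)>1500 else (ray(c,u,v,.0395)*1000).round(1),r)
E
```

```text
blk [134. 170.] 3952 [ 554.4 -386.2] [107.5  52.9] 17.6 0.0393
blk [245. 197.] 3457 [ 570.  -255.2] [118.3  52.2] 15.1 0.0394
turn [ 0.11  0.   -0.09] shift(after turn) [  3.4 -18.5  36.6] tcp [ 529.5 -248.9  173.4] J7 2.13 F [0.5 1.  0.1] open 69.8 t 11.18
3551.5 [(np.float64(506.7), np.float64(-246.2), np.float64(37.9)), (np.float64(520.2), np.float64(-294.7), np.float64(36.6)), (np.float64(633.6), np.float64(-264.0), np.float64(39.2)), (np.float64(572.5), np.float64(-228.0), np.float64(38.2))] 53.60006332397461
230.5 [ 531.2 -265.1   39.5] 9.233858108520508
```

View pics/w4.png

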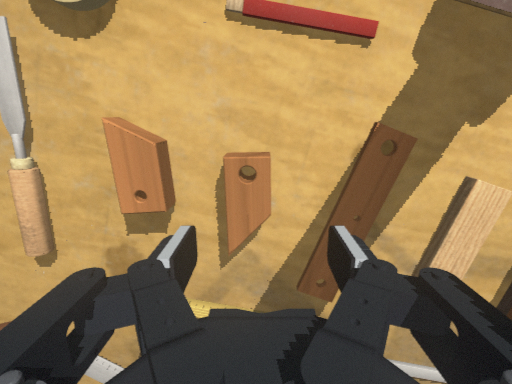

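The wrist view shows the heel block with its hole at (247,172) and the toe with its hole at (140,195). Both stand the way I assumed (x axes at +15.1° and +17.6°). Heel origin is (550.7, -260.4).

Request:
step_arm(targets=[[[-1.1,0,0,10,-8,9,70],[0,0,0,30,-8.6,8.5,70],[0,0,0,40,0,0,70],[0,0,0,35,0,0,70],[0,0,0,15,0,0,70],[0,0,0,0,0,0,70],[0,0,0,0,0,0,70]]])

```text
t: 12.1
tcp_pos: [0.552, -0.2625, 0.0449]
tool_rot: [-0.209, 1.558, 0.206]
contact_force: [0.2, 0.0, 0.0]
opening: 0.0696
```

```bash
python3 - <<'E'
from h import *
from cell import robot,optics
delta(robot.state(),(.5507,-.2604,-.016),15.1)
E
```

```text
turn [0.06 0.13 0.1 ] shift(after turn) [60.9  2.3 -0.7] tcp [ 552.  -262.5   44.9] J7 2.12 F [0.2 0.  0. ] open 69.6 t 12.10
```

Request:
step_arm(targets=[[[0,0,0,15,2.3,-0.7,70],[0,0,0,25,0,0,70],[0,0,0,16,0,0,70],[0,0,0,5,0,0,70],[0,0,0,0,0,0,46],[0,0,0,0,0,0,46],[0,0,0,0,0,0,46],[0,0,0,0,0,0,46]]], squeeze=60)

```text
t: 13.1
tcp_pos: [0.5493, -0.2602, -0.0172]
tool_rot: [-0.207, 1.561, 0.207]
contact_force: [-0.4, 0.7, 0.1]
opening: 0.0513
```

Request:
step_arm(targets=[[[0,0,0,0,0,0,46],[0,0,0,-15,0,0,46],[0,0,0,-35,0,0,46],[0,0,0,-45,0,0,46],[0,0,0,-30,0,0,46],[0,0,0,-10,0,0,46],[0,0,0,0,0,0,46]]])

```text
t: 13.98
tcp_pos: [0.5492, -0.2602, 0.1178]
tool_rot: [-0.208, 1.56, 0.207]
contact_force: [0.4, 0.3, -1.3]
opening: 0.0514
```

```bash
python3 - <<'E'
from h import *
from cell import robot,optics
s=robot.state()
# target heel origin on cheek: cheek centre(.5577,.1467), yaw -2.1, x=-78
a=np.radians(-2.1); print(.5577-.078*np.cos(a),.1467-.078*np.sin(a))
delta(s,(.5577-.078*np.cos(a),.1467-.078*np.sin(a),s["tcp_pos"][2]),-2.1)
c=optics.camera("wrist"); W=cloud(c); z=s["tcp_pos"][2]+.016
print("z bottom",z)
p=s["tcp_pos"]
for b in blobs(c,z+.034,z+.044,(p[0]-.1,p[0]+.12,p[1]-.06,p[1]+.06),100): print("blk",*b)
E
```

```text
0.47975238528526476 0.1495582092791114
turn [17.23  0.02  0.02] shift(after turn) [  0.  406.9 -84.5] tcp [ 549.2 -260.2  117.8] J7 2.13 F [ 0.4  0.3 -1.3] open 51.4 t 13.97
z bottom 0.13383957328231705
blk [262. 246.] 14711 [ 541.8 -262.4] [60.9 79.1] 14.8 0.1744
```

The heel is held. Carrying it over the thick dowel, with its underside about 135 mm up.

Request:
step_arm(targets=[[[0,0,0,0,25,0,46],[5,0,0,0,50,-8,46],[6,0,0,0,56,-8,46],[6.2,0,0,0,56,-10,46],[0,0,0,0,56,-14,46],[0,0,0,0,56,-14,46],[0,0,0,0,52,-14,46],[0,0,0,0,35,-9,46]]])

```text
t: 15.02
tcp_pos: [0.4445, 0.1224, 0.1162]
tool_rot: [0.025, 1.574, -0.026]
contact_force: [0.4, -0.4, -2.3]
opening: 0.0508
```

Request:
step_arm(targets=[[[0,0,0,0,0,0,46],[0,0,0,0,0,0,46]]])

```text
t: 15.28
tcp_pos: [0.4459, 0.1188, 0.1166]
tool_rot: [0.028, 1.573, -0.03]
contact_force: [0.8, -1.0, -1.2]
opening: 0.0514
```

```bash
cat >> h.py <<'E'
def holes(c,zlo,zhi,zt,box):
    """hole centres in the top face at height zt, with radius in mm"""
    W=cloud(c); x,y,z=W[...,0],W[...,1],W[...,2]
    m=((z>zlo)&(z<zhi)&(x>box[0])&(x<box[1])&(y>box[2])&(y<box[3])).astype(np.uint8)
    cs,hr=cv2.findContours(m,cv2.RETR_CCOMP,cv2.CHAIN_APPROX_NONE)
    for k,h in zip(cs,hr[0] if hr is not None else []):
        if h[3]>=0 and len(k)>8:
            q=np.array([ray(c,u,v,zt)[:2]*1000 for u,v in k[:,0]],np.float32); (a,b),r=cv2.minEnclosingCircle(q); print("hole",round(a,1),round(b,1),"r",round(r,1),"n",len(k))
E
python3 - <<'E'
from h import *
from cell import robot,optics
s=robot.state()
delta(s,(.4798,.1496,.120),-2.1)
c=optics.camera("wrist"); cv2.imwrite("pics/w5.png",c["pixels"][:,:,::-1]); p=s["tcp_pos"]; z=p[2]+.0172
for b in blobs(c,z+.034,z+.044,(p[0]-.1,p[0]+.12,p[1]-.06,p[1]+.06),100): print("blk",*b)
holes(c,z+.034,z+.046,z+.04,(p[0]-.1,p[0]+.12,p[1]-.06,p[1]+.06))
E
```

```text
turn [ 0.   -0.13  0.09] shift(after turn) [-3.4 32.1 32.7] tcp [445.9 118.8 116.6] J7 1.19 F [ 0.8 -1.  -1.2] open 51.4 t 15.28
blk [261. 247.] 14623 [438.2 119. ] [78.6 60.7] 88.0 0.1732
hole 426.3 119.5 r 9.4 n 117
```

View pics/w5.png

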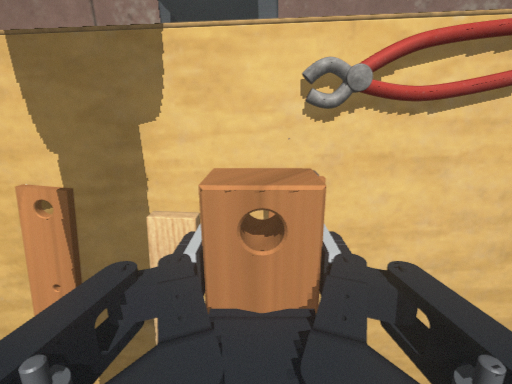

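The heel sits square in the grip with its hole at (262,230), measured 19.6 mm behind the TCP. Moving so that hole is over the thick dowel.

Request:
step_arm(targets=[[[0,0,0,0,16,16,46],[0,0,0,0,16,16,46],[0,0,0,10,0,0,46],[0,0,0,10,0,0,46],[0,0,0,0,0,0,46],[0,0,0,0,0,0,46]]])

```text
t: 16.08
tcp_pos: [0.4793, 0.1499, 0.0974]
tool_rot: [0.029, 1.571, -0.029]
contact_force: [0.5, 1.2, -3.0]
opening: 0.0513
```

```bash
python3 - <<'E'
from h import *
from cell import robot,optics
s=robot.state()
delta(s,(.4795,.1495,.060),-2.1)
c=optics.camera("wrist"); p=s["tcp_pos"]; z=p[2]+.0172
holes(c,z+.034,z+.046,z+.04,(p[0]-.1,p[0]+.12,p[1]-.06,p[1]+.06))
W=cloud(c); m=(W[...,2]>.078)&(W[...,2]<.092)&(np.hypot(W[...,0]-.46,W[...,1]-.15)<.014); print("dowel through hole",m.sum(),np.mean(W[m],0).round(4) if m.any() else "")
E
```

```text
turn [-0.02 -0.04  0.03] shift(after turn) [37.4 -0.4  0.2] tcp [479.3 149.9  97.4] J7 1.15 F [ 0.5  1.2 -3. ] open 51.3 t 16.07
hole 459.4 150.6 r 9.4 n 118
dowel through hole 0
```

Request:
step_arm(targets=[[[0,0,0,8,-0.4,0.4,46],[0,0,0,12,0,0,46],[0,0,0,10,0,0,46],[0,0,0,7.5,0,0,46],[0,0,0,0,0,0,46]]])

```text
t: 16.75
tcp_pos: [0.4795, 0.15, 0.0592]
tool_rot: [0.028, 1.572, -0.029]
contact_force: [0.4, 0.9, -1.7]
opening: 0.0513
```

Request:
step_arm(targets=[[[0,0,0,10,0,0,46],[0,0,0,15,0,0,46],[0,0,0,10,0,0,46],[0,0,0,5,0,0,46],[0,0,0,2,0,0,46],[0,0,0,0,0,0,46]]])

```text
t: 17.5
tcp_pos: [0.4802, 0.1502, 0.018]
tool_rot: [0.028, 1.57, -0.028]
contact_force: [0.6, -1.5, -0.8]
opening: 0.0516
```

```bash
python3 - <<'E'
from h import *
from cell import robot
delta(robot.state(),(.4795,.1495,.0168),-2.1)
E
```

```text
turn [ 0.03  0.01 -0.  ] shift(after turn) [ 1.2 -0.7 -0.7] tcp [480.2 150.2  18. ] J7 1.14 F [ 0.6 -1.5 -0.8] open 51.6 t 17.50
```

Request:
step_arm(targets=[[[0,0,0,1,-0.5,-0.5,46],[0,0,0,0,0,0,46],[0,0,0,0,0,0,66],[0,0,0,0,0,0,70],[0,0,0,-10,0,0,70],[0,0,0,-40,0,0,70],[0,0,0,-50,0,0,70],[0,0,0,-50,0,0,70]]])

```text
t: 18.5
tcp_pos: [0.4794, 0.1496, 0.1692]
tool_rot: [0.028, 1.57, -0.028]
contact_force: [0.9, -0.0, 0.1]
opening: 0.0702
```

```bash
python3 - <<'E'
from h import *
from cell import robot,optics
s=robot.state()
c=optics.camera("wrist"); np.savez("w6.npz",**c)
for b in blobs(c,.066,.078,(.4,.7,.05,.25),100): print("blk",*b)
for b in blobs(c,.028,.040,(.4,.7,.05,.25),100): print("cheek",*b)
for b in blobs(c,.0785,.095,(.4,.7,.05,.25),10): print("dow",*b)
delta(s,(.5687,-.3817,.18),17.6)
E
```

```text
blk [259. 192.] 4603 [501.2 148.5] [ 52.1 119.3] 87.8 0.0734
cheek [262. 140.] 192 [440.2 150.8] [50.7  3.4] 88.1 0.0335
cheek [264. 273.] 3136 [593.9 145.3] [ 52.1 129.9] 87.9 0.0334
dow [262. 166.] 173 [460.4 150.6] [13.  13.3] 87.5 0.0835
turn [-19.67   0.03  -0.  ] shift(after turn) [ -10.8 -533.4  -75.5] tcp [479.4 149.6 169.2] J7 1.16 F [ 0.9 -0.   0.1] open 70.2 t 18.50
```

Request:
step_arm(targets=[[[0,0,0,0,-30,6,70],[0,0,0,0,-50,10,70],[0,0,0,0,-54,11,70],[0,0,0,0,-54,11,70],[0,0,0,0,-54,11,70],[0,0,0,0,-54,11,70],[0,0,0,0,-54,11,70],[0,0,0,0,-54,11,70]]])

```text
t: 19.55
tcp_pos: [0.547, -0.2587, 0.1676]
tool_rot: [0.028, 1.57, -0.028]
contact_force: [0.3, 0.7, 0.2]
opening: 0.0696
```

Request:
step_arm(targets=[[[0,0,0,0,-50,10,70],[0,0,0,0,-40,9,70],[0,0,0,0,-25,6,70],[-7,0,0,0,0,0,70],[-7,0,0,0,0,0,70],[-5.6,0,0,0,0,0,70],[0,0,0,0,0,0,70]]])

```text
t: 20.42
tcp_pos: [0.5675, -0.3729, 0.1673]
tool_rot: [-0.239, 1.557, 0.239]
contact_force: [-0.7, -0.2, -0.6]
opening: 0.0699
```

```bash
python3 - <<'E'
from h import *
from cell import robot,optics
s=robot.state()
c=optics.camera("wrist")
for b in blobs(c,.034,.044,(.4,.7,-.48,-.3),100): print("blk",*b)
holes(c,.034,.046,.0395,(.4,.7,-.48,-.3))
delta(s,(.5687,-.3817,-.016),17.6)
E
```

```text
blk [252. 164.] 4019 [ 553.8 -386.4] [107.   52.1] 17.5 0.0394
hole 585.3 -376.1 r 7.2 n 33
turn [-0.15  0.01 -0.  ] shift(after turn) [183.3  -8.7  -1.5] tcp [ 567.5 -372.9  167.3] J7 2.36 F [-0.7 -0.2 -0.6] open 69.9 t 20.43
```

Request:
step_arm(targets=[[[0,0,0,20,-5,-1,70],[0,0,0,45,-4,-1,70],[0,0,0,45,0,0,70],[0,0,0,30,0,0,70],[0,0,0,10,0,0,70],[0,0,0,0,0,0,70]]])

```text
t: 21.22
tcp_pos: [0.5682, -0.382, 0.0163]
tool_rot: [-0.239, 1.559, 0.24]
contact_force: [-0.4, -0.9, 0.0]
opening: 0.0699
```

```bash
python3 - <<'E'
from h import *
from cell import robot,optics
delta(robot.state(),(.5681,-.3819,-.016),17.5)
E
```

```text
turn [ 0.01 -0.06 -0.04] shift(after turn) [32.3  0.2 -0.1] tcp [ 568.2 -382.    16.3] J7 2.36 F [-0.4 -0.9  0. ] open 69.9 t 21.23
```

Request:
step_arm(targets=[[[0,0,0,15,0,0,70],[0,0,0,12,0,0,70],[0,0,0,5,0,0,70],[0,0,0,0,0,0,70],[0,0,0,0,0,0,46],[0,0,0,0,0,0,46],[0,0,0,0,0,0,46],[0,0,0,0,0,0,46]]])

```text
t: 22.22
tcp_pos: [0.5691, -0.3824, -0.0143]
tool_rot: [-0.241, 1.556, 0.239]
contact_force: [0.4, -0.8, 2.9]
opening: 0.0512
```

Request:
step_arm(targets=[[[0,0,0,0,0,0,46],[0,0,0,-15,0,0,46],[0,0,0,-35,0,0,46],[0,0,0,-45,0,0,46],[0,0,0,-30,0,0,46],[0,0,0,-10,0,0,46],[0,0,0,0,0,0,46]]])

```text
t: 23.1
tcp_pos: [0.5681, -0.3818, 0.1199]
tool_rot: [-0.24, 1.558, 0.24]
contact_force: [0.4, -0.4, -1.1]
opening: 0.051
```

```bash
python3 - <<'E'
from h import *
from cell import robot,optics
s=robot.state(); p=s["tcp_pos"]; z=p[2]+.016
c=optics.camera("wrist")
for b in blobs(c,z+.032,z+.046,(p[0]-.1,p[0]+.12,p[1]-.06,p[1]+.06),100): print("blk",*b)
holes(c,z+.032,z+.046,z+.04,(p[0]-.1,p[0]+.12,p[1]-.06,p[1]+.06))
a=np.radians(-2.1)
d=np.array([np.cos(a),np.sin(a)]); o=np.array([.5577,.1467])+.079*d; print(o)
delta(s,(*o,p[2]),-2.1)
R=Ro.from_rotvec(s["tool_rot"]).as_matrix()
print("shift before turn",R.T@(np.array([*o,p[2]])-p)*1000)
E
```

```text
blk [257. 222.] 20943 [ 552.2 -384.9] [93.3 76.8] 5.4 0.1736
hole 581.2 -377.8 r 6.2 n 73
hole 578.1 -407.9 r 1.0 n 9
hole 554.7 -356.5 r 1.9 n 17
[0.63664694 0.14380515]
turn [ 1.963e+01 -3.000e-02 -1.000e-02] shift(after turn) [  0.  527.8  49.2] tcp [ 568.1 -381.8  119.9] J7 2.37 F [ 0.4 -0.4 -1.1] open 51.0 t 23.10
shift before turn [6.12255973e-02 4.80612703e+02 2.23635387e+02]
```

The hole reads about 5 mm off its expected place in the grip, so I'll look before carrying the block.

```bash
python3 - <<'E'
from h import *
from cell import robot,optics
s=robot.state(); p=s["tcp_pos"]
c=optics.camera("wrist"); cv2.imwrite("pics/w7.png",c["pixels"][:,:,::-1]); W=cloud(c)
R=Ro.from_rotvec(s["tool_rot"]).as_matrix(); T=(W-p)@R*1000
m=(np.abs(T[...,1])<20)&(T[...,0]<-45)&(T[...,0]>-66)&(T[...,2]>-75)&(T[...,2]<30)
q=T[m]; A=np.c_[q[:,1:],np.ones(len(q))]; k=np.linalg.lstsq(A,q[:,0],rcond=None)[0]; r=q[:,0]-A@k
g=abs(r)<1.5; k=np.linalg.lstsq(A[g],q[g,0],rcond=None)[0]; print("top face x = %.3f*y+%.3f*z+%.2f"%tuple(k),g.mean(),q[:,2].min(),q[:,2].max())
E
```

```text
top face x = 0.000*y+0.000*z+-53.74 0.9568932288320698 -66.34924860687498 25.734921673560855
```

View pics/w7.png

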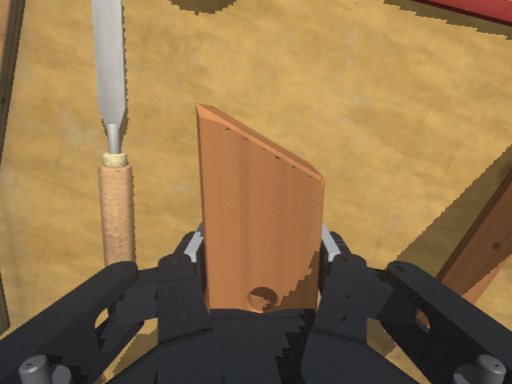

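The block hangs level. Its hole at (262,298) is partly hidden by the gripper body, which explains the biased reading. I'll check with the visible near edge of the hole and the tip corners.

```bash
python3 - <<'E'
from h import *
from cell import robot,optics
s=robot.state(); p=s["tcp_pos"]; R=Ro.from_rotvec(s["tool_rot"]).as_matrix()
c=optics.camera("wrist"); X=lambda y,z:p+R@np.array([-53.9,y,z])/1000
for n,y,z in(("hole near edge",0,12.5),("hole ctr",0,19),("sole tip",-26,-69),("short corner",26,-39)): print(n,proj(c,X(y,z)).round(1))
inv=lambda u,v:((R.T@(ray(c,u,v,X(0,0)[2])-p))*1000).round(1)
g=c["pixels"].astype(int).sum(2); print("col262",[(v,g[v,262]) for v in range(278,312,2)])
print(inv(262,287),inv(262,298)); W=cloud(c); T=(W-p)@R*1000
m=(np.abs(T[...,0]+53.7)<1.5)&(np.abs(T[...,1])<32)&(T[...,2]<0); q=T[m]
i=q[:,2].argmin(); print("tip",q[i].round(1)); 
for y in (-20,0,20): e=q[abs(q[:,1]-y)<1]; print(y,e[:,2].min().round(1),"expect",-69+(y+26)*30/52)
print("y range",q[:,1].min(),q[:,1].max())
E
```

```text
hole near edge [[261.7 290.5]]
hole ctr [[261.7 302.7]]
sole tip [[193.7 104.7]]
short corner [[325.2 181.3]]
col262 [(278, np.int64(348)), (280, np.int64(348)), (282, np.int64(347)), (284, np.int64(352)), (286, np.int64(329)), (288, np.int64(176)), (290, np.int64(169)), (292, np.int64(176)), (294, np.int64(168)), (296, np.int64(170)), (298, np.int64(312)), (300, np.int64(303)), (302, np.int64(309)), (304, np.int64(316)), (306, np.int64(314)), (308, np.int64(178)), (310, np.int64(249))]
[-53.9   0.1  10.6] [-53.9   0.1  16.5]
tip [-52.5 -25.4 -69.3]
-20 -66.7 expect -65.53846153846153
0 -54.8 expect -54.0
20 -43.5 expect -42.46153846153846
y range -31.826707751432142 31.839161732854794
```

Request:
step_arm(targets=[[[6.5,0,0,0,0,0,46],[6.5,0,0,0,0,0,46],[6.6,0,0,0,15,2,46],[0,0,0,0,40,4,46],[0,0,0,0,54,5,46],[0,0,0,0,54,5,46],[0,0,0,0,54,5,46],[0,0,0,0,54,5,46]]])

```text
t: 24.25
tcp_pos: [0.6019, -0.1101, 0.1186]
tool_rot: [0.029, 1.573, -0.028]
contact_force: [1.5, 0.4, -1.5]
opening: 0.0512
```

Request:
step_arm(targets=[[[0,0,0,0,54,5,46],[0,0,0,0,54,5,46],[0,0,0,0,54,5,46],[0,0,0,0,50,5,46],[0,0,0,0,34,4,46],[0,0,0,0,10,5,46],[0,0,0,0,0,0,46],[0,0,0,0,0,0,46]]])

```text
t: 25.25
tcp_pos: [0.6409, 0.1392, 0.1196]
tool_rot: [0.029, 1.571, -0.034]
contact_force: [0.6, -0.1, -1.7]
opening: 0.0514
```

```bash
python3 - <<'E'
from h import *
from cell import robot,optics
s=robot.state(); delta(s,(.6379,.1438,.0975),-2.1)
E
```

```text
turn [-0.19 -0.04  0.16] shift(after turn) [22.1  4.5 -3.1] tcp [640.9 139.2 119.6] J7 1.30 F [ 0.6 -0.1 -1.7] open 51.4 t 25.25
```

Request:
step_arm(targets=[[[0,0,0,10,4.5,-3,46],[0,0,0,12,0,0,46],[0,0,0,0,0,0,46],[0,0,0,0,0,0,46]]])

```text
t: 25.75
tcp_pos: [0.638, 0.1472, 0.0979]
tool_rot: [0.028, 1.571, -0.029]
contact_force: [-0.0, 0.6, -1.2]
opening: 0.0513
```

```bash
python3 - <<'E'
from h import *
from cell import robot,optics
s=robot.state(); delta(s,(.6379,.1438,.0975),-2.1)
p=s["tcp_pos"]; R=Ro.from_rotvec(s["tool_rot"]).as_matrix()
c=optics.camera("wrist"); W=cloud(c); T=(W-p)@R*1000
m=(np.abs(T[...,0]+53.7)<1.5)&(np.abs(T[...,1])<26)&(T[...,2]<0); q=T[m]
for y in (-20,0,20): e=q[abs(q[:,1]-y)<1]; print(y,e[:,2].min().round(1),"expect",-69+(y+26)*30/52)
g=c["pixels"].astype(int).sum(2); print([(v,g[v,262]) for v in range(280,312,2)])
for n in("scene","side"):
    c=optics.camera(n); cv2.imwrite(f"pics/{n}8.png",c["pixels"][:,:,::-1])
    W=cloud(c)
    m=(W[...,2]>.045)&(W[...,2]<.095)&(np.hypot(W[...,0]-.655,W[...,1]-.143)<.015); print(n,m.sum(),np.median(W[m],0).round(4) if m.any() else "")
a=cv2.imread("pics/scene8.png")[110:200,150:290]; b=cv2.imread("pics/side8.png")[190:310,160:330]
cv2.imwrite("pics/m8.png",np.hstack([cv2.resize(a,(400,400)),cv2.resize(b,(400,400))]))
E
```

```text
turn [ 0.02 -0.01  0.01] shift(after turn) [ 0.4 -3.4 -0. ] tcp [638.  147.2  97.9] J7 1.29 F [-0.   0.6 -1.2] open 51.3 t 25.75
-20 -66.7 expect -65.53846153846153
0 -54.9 expect -54.0
20 -43.8 expect -42.46153846153846
[(280, np.int64(378)), (282, np.int64(375)), (284, np.int64(373)), (286, np.int64(359)), (288, np.int64(186)), (290, np.int64(195)), (292, np.int64(193)), (294, np.int64(191)), (296, np.int64(218)), (298, np.int64(344)), (300, np.int64(351)), (302, np.int64(364)), (304, np.int64(358)), (306, np.int64(357)), (308, np.int64(364)), (310, np.int64(370))]
scene 26 [0.6562 0.1384 0.0692]
side 39 [0.6532 0.147  0.0664]
```

Request:
step_arm(targets=[[[0,0,0,0,-3.2,0,46],[0,0,0,6,0,0,46],[0,0,0,10,0,0,46],[0,0,0,10,0,0,46],[0,0,0,5,0,0,46],[0,0,0,4,0,0,46],[0,0,0,0,0,0,46]]])

```text
t: 26.78
tcp_pos: [0.6377, 0.1442, 0.0627]
tool_rot: [0.028, 1.571, -0.028]
contact_force: [-0.5, -0.1, -1.3]
opening: 0.0509
```

No resistance, so the hole is over the dowel. Down the rest of the way.

Request:
step_arm(targets=[[[0,0,0,8,-0.4,0,46],[0,0,0,12,0,0,46],[0,0,0,10,0,0,46],[0,0,0,7,0,0,46],[0,0,0,3.5,0,0,46],[0,0,0,0,0,0,46]]])

```text
t: 27.52
tcp_pos: [0.6378, 0.1438, 0.0222]
tool_rot: [0.028, 1.571, -0.029]
contact_force: [-0.9, -0.8, -2.0]
opening: 0.051
```

```bash
python3 - <<'E'
from h import *
from cell import robot
delta(robot.state(),(.6379,.1438,.0203),-2.1)
E
```

```text
turn [ 0.03 -0.02  0.01] shift(after turn) [1.9 0.  0.1] tcp [637.8 143.8  22.2] J7 1.30 F [-0.9 -0.8 -2. ] open 51.0 t 27.52
```

Request:
step_arm(targets=[[[0,0,0,1.8,0,0,46],[0,0,0,0,0,0,46],[0,0,0,0,0,0,66],[0,0,0,0,0,0,70],[0,0,0,-10,0,0,70],[0,0,0,-40,0,0,70],[0,0,0,-50,0,0,70],[0,0,0,-50,0,-20,70]]])

```text
t: 28.52
tcp_pos: [0.6189, 0.1441, 0.173]
tool_rot: [0.029, 1.568, -0.029]
contact_force: [-0.1, -0.6, 0.5]
opening: 0.0698
```

Request:
step_arm(targets=[[[0,0,0,-15,0,-35,70],[0,0,0,-15,0,-35,70],[0,0,0,0,0,0,70],[0,0,0,0,0,0,70]]])

```text
t: 29.02
tcp_pos: [0.5487, 0.1469, 0.2013]
tool_rot: [0.029, 1.569, -0.029]
contact_force: [0.4, -0.0, -0.0]
opening: 0.07
```

```bash
python3 - <<'E'
from h import *
from cell import robot,optics
s=robot.state()
c=optics.camera("wrist"); np.savez("w9.npz",**c); cv2.imwrite("pics/w9.png",c["pixels"][:,:,::-1])
for b in blobs(c,.066,.078,(.4,.75,.05,.25),60): print("blk",*b)
for b in blobs(c,.028,.040,(.4,.75,.05,.25),60): print("cheek",*b)
for b in blobs(c,.0785,.095,(.4,.75,.05,.25),10): print("dow",*b)
delta(s,(.563,-.1223,.20),-7.2)
E
```

```text
blk [259. 119.] 4445 [501.5 148.5] [ 52.  118.7] 87.8 0.0734
blk [260. 241.] 3273 [622.1 144.6] [ 52.1 107.3] 87.6 0.0734
cheek [261.  97.] 66 [463.2 150.4] [18.2 11.6] 88.7 0.0338
cheek [269. 179.] 1382 [553.9 164. ] [59.1 69.6] 57.9 0.0335
dow [262.  90.] 166 [460.8 150. ] [12.7 13. ] 88.2 0.0836
dow [262. 268.] 41 [654.7 143.5] [6.9 5.4] 88.2 0.083
turn [ 5.11  0.1  -0.01] shift(after turn) [   1.3 -265.3   47.9] tcp [548.7 146.9 201.3] J7 1.25 F [ 0.4 -0.  -0. ] open 70.0 t 29.02
```

View pics/w9.png

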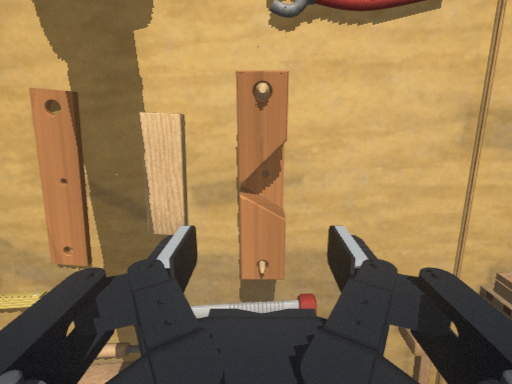

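Both blocks are seated with slopes facing (gap around (263,185) in the picture), heights 73.4 mm and positions within 2 mm. Now the plain cheek.

Request:
step_arm(targets=[[[5.1,0,0,0,0,0,70],[0,0,0,0,-35,6,70],[0,0,0,0,-55,10,70],[0,0,0,0,-55,10,70],[0,0,0,0,-55,10,70],[0,0,0,0,-45,8,70],[0,0,0,0,-20,4,70],[0,0,0,0,0,0,70]]])

```text
t: 30.08
tcp_pos: [0.5626, -0.1228, 0.2001]
tool_rot: [0.1, 1.569, -0.1]
contact_force: [-0.6, 0.4, -0.1]
opening: 0.0699
```

Request:
step_arm(targets=[[[0,0,0,0,0,0,70]]])

```text
t: 30.2
tcp_pos: [0.5629, -0.1186, 0.2004]
tool_rot: [0.097, 1.569, -0.093]
contact_force: [0.3, 0.3, -0.4]
opening: 0.0698
```

```bash
python3 - <<'E'
from h import *
from cell import robot,optics
s=robot.state()
c=optics.camera("wrist"); np.savez("w10.npz",**c)
for b in blobs(c,.006,.014,(.4,.75,-.2,-.05),100): print("cheek",*b)
holes(c,.006,.014,.0095,(.4,.75,-.2,-.05))
delta(s,(.563,-.1223,-.020),-7.2)
E
```

```text
cheek [259. 158.] 7011 [ 564.1 -121.6] [ 52.1 238.9] 83.1 0.0095
hole 660.2 -133.5 r 7.4 n 26
hole 560.0 -116.8 r 4.7 n 18
hole 466.8 -109.8 r 10.4 n 46
turn [ 0.25 -0.05 -0.13] shift(after turn) [220.4  -3.6   0.6] tcp [ 562.9 -118.6  200.4] J7 1.66 F [ 0.3  0.3 -0.4] open 69.8 t 30.20
```

Request:
step_arm(targets=[[[0,0,0,20,-2.5,1,70],[0,0,0,45,0,0,70],[0,0,0,50,0,0,70],[0,0,0,45,0,0,70],[0,0,0,25,0,0,70],[0,0,0,10,0,0,70],[0,0,0,0,0,0,70],[0,0,0,0,0,0,70]]])

```text
t: 31.25
tcp_pos: [0.5643, -0.1242, 0.0071]
tool_rot: [0.098, 1.566, -0.098]
contact_force: [0.2, -0.2, -0.2]
opening: 0.0707
```

```bash
python3 - <<'E'
from h import *
from cell import robot,optics
delta(robot.state(),(.5637,-.1216,-.020),-6.95)
E
```

```text
turn [-0.18  0.16  0.  ] shift(after turn) [27.1  2.5 -1. ] tcp [ 564.3 -124.2    7.1] J7 1.69 F [ 0.2 -0.2 -0.2] open 70.7 t 31.25
```

Request:
step_arm(targets=[[[0,0,0,12,2.5,-1,70],[0,0,0,10,0,0,70],[0,0,0,5,0,0,70],[0,0,0,0,0,0,70],[0,0,0,0,0,0,46],[0,0,0,0,0,0,46],[0,0,0,0,0,0,46],[0,0,0,0,0,0,46]]])

```text
t: 32.25
tcp_pos: [0.563, -0.1221, -0.0207]
tool_rot: [0.098, 1.567, -0.099]
contact_force: [-0.2, 0.9, 6.0]
opening: 0.0501
```

Request:
step_arm(targets=[[[0,0,0,0,0,0,46],[0,0,0,-15,0,0,46],[0,0,0,-35,0,0,46],[0,0,0,-45,0,0,46],[0,0,0,-25,0,0,46],[0,0,0,-10,0,0,46],[0,0,0,0,0,0,46]]])

```text
t: 33.12
tcp_pos: [0.5623, -0.1217, 0.1089]
tool_rot: [0.098, 1.568, -0.098]
contact_force: [-0.3, -0.3, -1.2]
opening: 0.0494
```

```bash
cat >> h.py <<'E'
def cheekT(c,s):
    """held cheek top face in tool frame: near-half measurements"""
    p=s["tcp_pos"]; R=Ro.from_rotvec(s["tool_rot"]).as_matrix(); W=cloud(c); T=(W-p)@R*1000
    m=(T[...,0]>-40)&(T[...,0]<-18)&(np.abs(T[...,1])<40)&(T[...,2]<-20)&(T[...,2]>-140); q=T[m]
    A=np.c_[q[:,1:],np.ones(len(q))]; g=np.abs(q[:,0]-np.median(q[:,0]))<3
    k=np.linalg.lstsq(A[g],q[g,0],rcond=None)[0]; print("plane x=%.4f y %+.4f z %+.2f"%tuple(k),g.mean())
    q=q[g]; r=cv2.minAreaRect(q[:,1:].astype(np.float32)); print("rect (y,z)",np.round(r[0],1),np.round(r[1],1),round(r[2],2),"z min",q[:,2].min().round(1))
    f=np.zeros(m.shape,np.uint8); f[m]=1; cs,hr=cv2.findContours(f,cv2.RETR_CCOMP,cv2.CHAIN_APPROX_NONE); zt=(p+R@np.array([k[2],0,0])/1)[2] if 0 else p[2]-k[2]/1000
    for kk,h in zip(cs,hr[0]):
        if h[3]>=0 and len(kk)>14:
            Q=np.array([(R.T@(ray(c,u,v,zt)-p))[1:]*1000 for u,v in kk[:,0]],np.float32); (a,b),rr=cv2.minEnclosingCircle(Q); print("hole (y,z)",round(a,1),round(b,1),"r",round(rr,1))
E
python3 - <<'E'
from h import *
from cell import robot,optics
s=robot.state(); delta(s,(.5577,.1467,.1),-2.0)
cheekT(optics.camera("wrist"),s)
E
```

```text
turn [-5.16  0.01 -0.  ] shift(after turn) [  8.9 268.1 -13.9] tcp [ 562.3 -121.7  108.9] J7 1.67 F [-0.3 -0.3 -1.2] open 49.4 t 33.12
plane x=-0.0007 y +0.0003 z -30.08 0.9891696750902527
rect (y,z) [ -0.2 -66.5] [93.2 52.5] 89.72 z min -113.1
hole (y,z) -0.3 -95.4 r 9.3
```

Request:
step_arm(targets=[[[-5.1,0,0,0,0,0,46],[0,0,0,0,30,-2,46],[0,0,0,0,55,-3,46],[0,0,0,0,55,-3,46],[0,0,0,0,55,-3,46],[0,0,0,0,45,-3,46],[0,0,0,0,28,-2,46],[0,0,0,0,0,0,46]]])

```text
t: 34.17
tcp_pos: [0.5544, 0.1503, 0.1069]
tool_rot: [0.024, 1.574, -0.023]
contact_force: [0.5, -0.5, -0.3]
opening: 0.0499
```

Request:
step_arm(targets=[[[0,0,0,10,0,0,46],[0,0,0,0,0,0,46],[0,0,0,0,0,0,46]]])

```text
t: 34.55
tcp_pos: [0.5562, 0.145, 0.0983]
tool_rot: [0.03, 1.571, -0.031]
contact_force: [0.1, 0.6, -1.6]
opening: 0.05
```

```bash
python3 - <<'E'
from h import *
from cell import robot,optics
s=robot.state(); delta(s,(.5555,.1471,.088),-2.05)
cheekT(optics.camera("wrist"),s)
E
```

```text
turn [-0.15 -0.04  0.05] shift(after turn) [10.3  2.  -0.8] tcp [556.2 145.   98.3] J7 1.29 F [ 0.1  0.6 -1.6] open 50.0 t 34.55
plane x=-0.0013 y +0.0003 z -30.08 0.9892138939670932
rect (y,z) [ -0.3 -66.4] [92.7 52.4] 89.92 z min -112.7
hole (y,z) -0.4 -94.8 r 9.2
```

Request:
step_arm(targets=[[[0,0,0,8,2,-0.8,46],[0,0,0,2,0,0,46],[0,0,0,0,0,0,46],[0,0,0,0,0,0,46]]])

```text
t: 35.1
tcp_pos: [0.5555, 0.1486, 0.0888]
tool_rot: [0.028, 1.57, -0.028]
contact_force: [-0.1, -0.8, -1.9]
opening: 0.0502
```

```bash
python3 - <<'E'
from h import *
from cell import robot,optics
s=robot.state(); delta(s,(.5555,.1471,.0539),-2.05)
c=optics.camera("wrist"); cheekT(c,s)
cv2.imwrite("pics/w11.png",c["pixels"][:,:,::-1])
z=s["tcp_pos"][2]+.0301
for n in("scene","side"):
    c=optics.camera(n); print(n)
    W=cloud(c); m=(W[...,2]>z-.006)&(W[...,2]<z+.004)&(abs(W[...,1]-.147)<.04)&(abs(W[...,0]-.555)<.15); q=W[m][:,:2]*1000
    r=cv2.minAreaRect(q.astype(np.float32)); print(m.sum(),np.round(r[0],1),np.round(r[1],1),round(r[2],1))
E
```

```text
turn [-0.02  0.01  0.  ] shift(after turn) [34.9 -1.5  0. ] tcp [555.5 148.6  88.8] J7 1.29 F [-0.1 -0.8 -1.9] open 50.2 t 35.10
plane x=-0.0007 y -0.0001 z -30.13 0.9888949821771319
rect (y,z) [ -0.3 -66.4] [92.8 52.4] 89.92 z min -112.8
hole (y,z) -0.4 -94.8 r 9.2
scene
766 [557.2 143.2] [ 67.4 240.5] 87.0
side
1153 [556.1 154.1] [ 65.1 241.1] 88.4
```

View pics/w11.png

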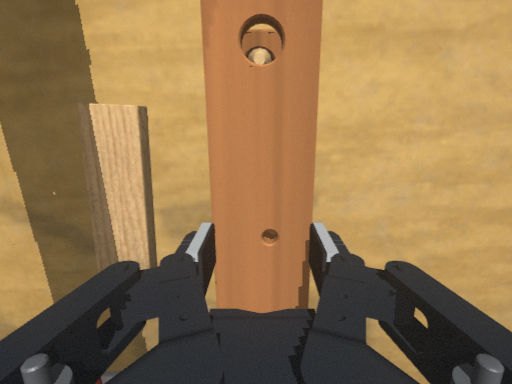

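The wrist view shows the dowel tip at about (260,57) inside the hole at about (262,40). I'll turn both into world points to check the centring.

```bash
python3 - <<'E'
from h import *
from cell import robot,optics
s=robot.state(); c=optics.camera("wrist"); zt=s["tcp_pos"][2]+.0301
g=c["pixels"].astype(int)
for nm,(u,v) in dict(left=(240,40),right=(284,40),top=(262,14),bot=(262,67)).items(): print(nm,(ray(c,u,v,zt)*1000).round(1))
W=cloud(c); m=np.zeros(W.shape[:2],bool); m[10:72,235:290]=1
m&=(W[...,2]>.079)&(W[...,2]<.093); vv,uu=np.nonzero(m); print("dowel px",len(uu),uu.min(),uu.max(),vv.min(),vv.max(),(W[m].mean(0)*1000).round(1),(W[m].max(0)*1000).round(1),(W[m].min(0)*1000).round(1))
print("predicted dowel top px",proj(c,[[.460,.1502,.087]]),"hole ctr px pred",proj(c,[*(np.array([.4602,.1502,zt]),)]))
E
```

```text
left [458.3 142.6 119. ]
right [459.  161.9 119. ]
top [448.6 152.6 119. ]
bot [469.6 151.8 119. ]
dowel px 289 248 270 48 64 [458.8 150.7  84.6] [463.3 156.9  88.2] [453.6 144.3  79.7]
predicted dowel top px [[258.34754663  57.82083141]] hole ctr px pred [[257.51550197  44.04154058]]
```

Request:
step_arm(targets=[[[0,0,0,0,-1.8,0.3,46],[0,0,0,6,0,0,46],[0,0,0,8,0,0,46],[0,0,0,6,0,0,46],[0,0,0,4,0,0,46],[0,0,0,3,0,0,46],[0,0,0,0,0,0,46]]])

```text
t: 36.17
tcp_pos: [0.5555, 0.1467, 0.0615]
tool_rot: [0.028, 1.571, -0.029]
contact_force: [-1.3, 0.5, -1.1]
opening: 0.0497
```

```bash
python3 - <<'E'
from h import *
from cell import robot,optics
s=robot.state(); delta(s,(.5558,.1470,.0539),-2.05); cheekT(optics.camera("wrist"),s)
E
```

```text
turn [-0.02 -0.02  0.01] shift(after turn) [7.6 0.3 0.3] tcp [555.5 146.7  61.5] J7 1.30 F [-1.3  0.5 -1.1] open 49.7 t 36.17
plane x=-0.0010 y +0.0000 z -30.10 0.9592343140730237
rect (y,z) [ -0.3 -66.5] [93.1 52.4] 89.89 z min -113.0
hole (y,z) -0.4 -95.0 r 9.2
```

Both dowels have entered without resistance and the cheek is still level. Now home.

Request:
step_arm(targets=[[[0,0,0,4,0.3,0.3,46],[0,0,0,3,0,0,46],[0,0,0,1,0,0,46],[0,0,0,0,0,0,46],[0,0,0,0,0,0,46]]])

```text
t: 36.85
tcp_pos: [0.556, 0.1471, 0.0538]
tool_rot: [0.028, 1.571, -0.028]
contact_force: [-0.9, -0.3, -0.7]
opening: 0.0499
```

```bash
python3 - <<'E'
from h import *
from cell import robot,optics
s=robot.state(); delta(s,(.5558,.1470,.0539),-2.05); cheekT(optics.camera("wrist"),s)
E
```

```text
turn [-0.02  0.01  0.  ] shift(after turn) [-0.1 -0.1 -0.2] tcp [556.  147.1  53.8] J7 1.30 F [-0.9 -0.3 -0.7] open 49.9 t 36.85
plane x=-0.0006 y +0.0004 z -30.09 0.9710743801652892
rect (y,z) [ -0.3 -66.5] [92.9 52.5] 89.99 z min -112.9
hole (y,z) 5.9 -93.5 r 4.2
hole (y,z) -5.6 -93.3 r 5.4
```

Request:
step_arm(targets=[[[0,0,0,0.5,0,0,46],[0,0,0,0,0,0,64],[0,0,0,0,0,0,68],[0,0,0,-8,0,0,70],[0,0,0,-35,0,0,70],[0,0,0,-50,0,0,70],[0,0,0,-50,0,0,70],[0,0,0,-20,0,0,70]]])

```text
t: 37.9
tcp_pos: [0.5577, 0.1474, 0.2205]
tool_rot: [0.03, 1.564, -0.027]
contact_force: [-0.8, -0.0, -0.3]
opening: 0.0701
```

Request:
step_arm(targets=[[[0,0,0,0,0,0,70]]])

```text
t: 38.02
tcp_pos: [0.5571, 0.1473, 0.2186]
tool_rot: [0.03, 1.566, -0.027]
contact_force: [-0.5, 0.0, -1.2]
opening: 0.0703
```

```bash
python3 - <<'E'
from h import *
from cell import robot,optics
s=robot.state()
c=optics.camera("wrist"); np.savez("w12.npz",**c)
for b in blobs(c,.078,.0852,(.4,.75,.05,.25),60): print("ucheek",*b)
for b in blobs(c,.0855,.095,(.4,.75,.05,.25),5): print("dow",*b)
holes(c,.078,.0852,.0835,(.4,.75,.05,.25))
for b in blobs(c,.014,.026,(.4,.75,-.06,.08),60): print("caul",*b)
delta(s,(.557,.018,-.016),-3)
E
```

```text
ucheek [261. 162.] 9708 [557.4 146.8] [ 52.1 240.4] 88.1 0.0835
ucheek [261.  82.] 99 [460.5 150.4] [12.6 12.9] 42.3 0.0825
dow [261.  81.] 41 [460.4 150.3] [5.8 7.1] 13.5 0.0865
dow [261. 256.] 7 [655.4 143.1] [2.9 1.6] 36.5 0.0862
hole 460.3 150.3 r 5.3 n 31
hole 657.5 141.9 r 3.7 n 13
hole 652.8 139.1 r 4.0 n 12
hole 652.8 144.7 r 6.4 n 25
hole 552.4 151.2 r 4.6 n 20
hole 459.6 149.9 r 10.2 n 56
caul [166. 163.] 4512 [557.2  19.3] [ 50.5 159.9] 85.8 0.0194
turn [ 0.93  0.28 -0.09] shift(after turn) [ 234.6 -129.1    6.6] tcp [557.1 147.3 218.6] J7 1.28 F [-0.5  0.  -1.2] open 70.3 t 38.02
```

The plain cheek is home: (557.4, 146.8), top at 83.5 mm, dowel tips showing. Now the caul, at (557.2, 19.3), yaw -4.2°.

Request:
step_arm(targets=[[[2.3,0,0,0,0,0,70],[0,0,0,0,-30,2,70],[0,0,0,0,-45,3.5,70],[0,0,0,20,-38,3,70],[0,0,0,45,-15,1,70],[0,0,0,50,0,0,70],[0,0,0,45,0,0,70],[0,0,0,25,0,0,70]]])

```text
t: 39.08
tcp_pos: [0.5529, 0.0185, 0.0274]
tool_rot: [0.06, 1.577, -0.062]
contact_force: [0.2, -0.2, 0.8]
opening: 0.0697
```

Request:
step_arm(targets=[[[0,0,0,0,0,0,70],[0,0,0,0,0,0,70]]])

```text
t: 39.33
tcp_pos: [0.556, 0.0187, 0.0315]
tool_rot: [0.06, 1.57, -0.06]
contact_force: [0.2, -0.2, -0.0]
opening: 0.07
```

```bash
python3 - <<'E'
from h import *
from cell import robot,optics
s=robot.state(); delta(s,(.5572,.0193,-.016),-4.2)
E
```

```text
turn [-0.2   0.03  0.01] shift(after turn) [47.5  0.7  1.1] tcp [556.   18.7  31.5] J7 1.50 F [ 0.2 -0.2 -0. ] open 70.0 t 39.33
```

Request:
step_arm(targets=[[[0,0,0,15,0.7,1,70],[0,0,0,20,0,0,70],[0,0,0,10,0,0,70],[0,0,0,2.5,0,0,70],[0,0,0,0,0,0,44],[0,0,0,0,0,0,44],[0,0,0,0,0,0,44],[0,0,0,0,0,0,44]]])

```text
t: 40.33
tcp_pos: [0.5574, 0.0193, -0.0155]
tool_rot: [0.06, 1.568, -0.06]
contact_force: [-0.2, -0.3, 5.7]
opening: 0.0479
```

Request:
step_arm(targets=[[[0,0,0,0,0,0,44],[0,0,0,-15,0,0,44],[0,0,0,-40,0,0,44],[0,0,0,-45,0,0,44],[0,0,0,-25,0,0,44],[0,0,0,-10,0,0,44],[0,0,0,0,0,0,44]]])

```text
t: 41.2
tcp_pos: [0.5566, 0.0194, 0.1189]
tool_rot: [0.06, 1.57, -0.06]
contact_force: [-0.5, 0.0, -1.1]
opening: 0.0485
```

```bash
python3 - <<'E'
from h import *
from cell import robot,optics
s=robot.state(); delta(s,(.5577,.1470,.095),-2)
c=optics.camera("wrist"); p=s["tcp_pos"]; R=Ro.from_rotvec(s["tool_rot"]).as_matrix(); W=cloud(c); T=(W-p)@R*1000
m=(T[...,0]>-50)&(T[...,0]<-25)&(abs(T[...,1])<22)&(T[...,2]<-14)&(T[...,2]>-100); q=T[m]
print(np.median(q[:,0]),np.polyfit(q[:,2],q[:,0],1),"z min",q[:,2].min())
E
```

```text
turn [-2.37  0.01 -0.  ] shift(after turn) [ 23.9 127.6  -3.3] tcp [556.6  19.4 118.9] J7 1.49 F [-0.5  0.  -1.1] open 48.5 t 41.20
-34.982423766942546 [ 9.97719772e-04 -3.49339928e+01] z min -79.76807855047444
```

Request:
step_arm(targets=[[[-2.4,0,0,0,0,0,44],[0,0,0,0,30,-1,44],[0,0,0,0,45,-1,44],[0,0,0,0,35,-1,44],[0,0,0,0,17.5,0,44],[0,0,0,15,0,0,44],[0,0,0,15,0,0,44],[0,0,0,0,0,0,44]]])

```text
t: 42.25
tcp_pos: [0.5567, 0.1441, 0.0865]
tool_rot: [0.027, 1.575, -0.032]
contact_force: [-0.1, -0.2, -0.7]
opening: 0.048
```

Request:
step_arm(targets=[[[0,0,0,0,0,0,44]]])

```text
t: 42.38
tcp_pos: [0.5583, 0.1455, 0.0885]
tool_rot: [0.028, 1.571, -0.029]
contact_force: [-0.1, -0.2, 0.1]
opening: 0.0484
```

```bash
python3 - <<'E'
from h import *
from cell import robot,optics
s=robot.state(); delta(s,(.5575,.1468,.0692),-2)
E
```

```text
turn [-0.08 -0.01  0.04] shift(after turn) [19.3  1.3 -0.9] tcp [558.3 145.5  88.5] J7 1.31 F [-0.1 -0.2  0.1] open 48.4 t 42.38
```

Request:
step_arm(targets=[[[0,0,0,6,1.3,-0.9,44],[0,0,0,8,0,0,44],[0,0,0,4,0,0,44],[0,0,0,1,0,0,44],[0,0,0,0,0,0,44],[0,0,0,0,0,0,44]]])

```text
t: 43.12
tcp_pos: [0.5574, 0.1482, 0.0699]
tool_rot: [0.027, 1.57, -0.027]
contact_force: [0.3, -0.3, -1.6]
opening: 0.0483
```

```bash
python3 - <<'E'
from h import *
from cell import robot,optics
s=robot.state(); delta(s,(.5575,.1468,.0690),-2)
E
```

```text
turn [ 0.03  0.02 -0.  ] shift(after turn) [ 0.9 -1.4  0.1] tcp [557.4 148.2  69.9] J7 1.31 F [ 0.3 -0.3 -1.6] open 48.3 t 43.12
```

Request:
step_arm(targets=[[[0,0,0,0.7,-1.2,0,44],[0,0,0,0,0,0,44],[0,0,0,0,0,0,60],[0,0,0,0,0,0,66],[0,0,0,-8,0,0,68],[0,0,0,-35,0,0,68],[0,0,0,-50,0,0,68],[0,0,0,-50,0,0,68]]])

```text
t: 44.12
tcp_pos: [0.5571, 0.147, 0.214]
tool_rot: [0.027, 1.57, -0.027]
contact_force: [0.7, 0.8, 0.5]
opening: 0.0677
```

Request:
step_arm(targets=[[[0,0,0,-20,0,0,68],[0,0,0,0,0,0,68]]])

```text
t: 44.38
tcp_pos: [0.5584, 0.1472, 0.2344]
tool_rot: [0.028, 1.566, -0.026]
contact_force: [0.3, -1.1, 0.0]
opening: 0.0682
```

```bash
python3 - <<'E'
from h import *
from cell import robot,optics
s=robot.state(); print(s["t"],s["tcp_pos"],s["contact_force"])
c=optics.camera("wrist")
for b in blobs(c,.097,.108,(.4,.75,.05,.25),60): print("caul",*b)
for b in blobs(c,.078,.0855,(.4,.75,.05,.25),60): print("ucheek",*b)
for b in blobs(c,.0857,.095,(.4,.75,.05,.25),3): print("dow",*b)
c=optics.camera("scene"); sc=c["pixels"]
for b in blobs(c,.0145,.03,(.6,.9,-.45,.25),200): print("by",*b)
for b in blobs(c,.006,.0145,(.3,.45,-.4,-.1),200): print("pencil",*b)
sd=optics.camera("side")["pixels"]
a=sc[100:220,150:310]; b=sd[180:300,170:330]
cv2.imwrite("pics/end.png",np.vstack([cv2.resize(a,(400,300)),cv2.resize(b,(400,300))])[:,:,::-1])
E
```

```text
44.375 [0.55835243 0.14723848 0.2343883 ] [ 0.27399299 -1.10641617  0.01818485]
caul [261. 168.] 6574 [557.4 146.6] [ 50.1 159.7] 88.1 0.1035
ucheek [261.  77.] 1647 [456.7 150.2] [51.9 38.2] 88.2 0.0836
ucheek [261.  82.] 97 [460.5 150.4] [12.5 13.3] 43.8 0.0825
ucheek [261. 253.] 866 [662.1 143.4] [52.2 31.4] 88.9 0.0834
dow [261.  82.] 36 [460.6 150.6] [6.4 6.5] 26.1 0.0866
dow [261. 250.] 5 [656.2 143.3] [2.5 2. ] 88.2 0.087
by [304. 147.] 215 [887.3 137.1] [ 52.3 237.7] 11.3 0.0219
by [302. 174.] 740 [798.3  28.1] [100.7 383.8] 0.1 0.0185
by [354. 193.] 272 [ 869.8 -127.5] [ 23.4 219.3] 9.1 0.0226
by [354. 244.] 451 [ 743.6 -307.8] [ 20.3 235.1] 2.1 0.0174
pencil [198. 277.] 385 [ 357.4 -249.7] [ 17.4 165.7] 4.6 0.0093
```

View pics/end.png

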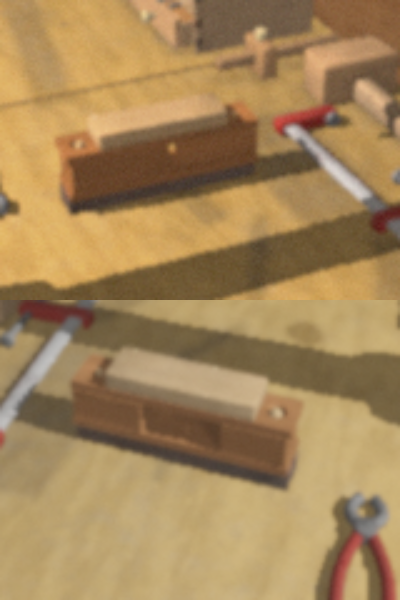

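The stack is complete: the caul lies between the dowel ends at (80,145) and (245,108) in the upper panel, and the bystanders haven't moved. Handing in.

```bash
python3 -c "
from cell import robot,optics,ticket
print(ticket.close_job(), robot.state()['t'])"
```

```text
the job is handed in; nothing more can be done
the job is handed in; nothing more can be done
```

The plane body is stacked on the batten and the job is handed in, at about 44 s of the 128 s allowed. I lost one grasp: the first try on the dowelled cheek closed above it without touching it. The fingertips sit about 23 mm behind the nominal tool point when open, so I went that much deeper and regrasped.

Last checks from the wrist camera, against the tolerances:

| Part | Result |
|---|---|
| Dowelled cheek on batten | about 3 mm off across, 1 mm along, yaw within 0.2° |
| Heel block on thick dowel | within about 2 mm, flat on the cheek |
| Toe block on thin dowel | within about 1 mm, flat on the cheek, slopes facing |
| Plain cheek | within 0.5 mm of the lower cheek, top at 83.5 mm (84 nominal), both dowel tips showing |
| Caul | within about 1 mm of the middle, top at 103.5 mm (104 nominal), between the dowel ends |

- **Bystanders:** the F-clamp, rule and pencil read within about 2 mm of where they started.
- **Robot:** the arm stood clear of everything at the end, with the highest contact force I read about 6 N.
- **Disagreements:** two readings of where the plain cheek sat in the grip differed by about 2 mm along its length. I went with a value in between, and it slid onto both dowels without resistance. The toe block's hole was partly hidden by the gripper and read about 5 mm off, so I used its edges instead.

No final check failed.

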